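# Set up the work lamp on its fold-out leg at the cutting mat

## Task

Take the work lamp out of the grey three-bay tray and set it up on the green cutting mat: swing the leg on its back out until it snaps past centre and holds itself fully open, then stand the lamp on its foot end, leaning back on the leg, wholly on the mat, with its light facing squarely towards the mat's near edge (the robot's side). Set it down without dropping it, let go, and leave the other things where they are.

Things in the scene. Friction and masses are not known exactly. Their poses are not given: they have to be found in the camera images.
- lamp_mid (a point): Centre of the dark LED work lamp, 190 mm long, 64 wide, 40 thick, 0.6 kg, pale blue ends, pale light panel on its face. Axes: x along its length to the head end (foot end at x -95 mm), y from the lit face (y -20) to the back (+20), z along its width (-32 to +32). Starts on its long side in a tray bay, z up. Set up, it rests on its foot end's back edge and the leg's cross-bar, leaning back 0.38 rad, centre 96 mm above the mat.
- lamp_hinge (a point): The leg's hinge on the lamp's back, at x +45, y +28, z 0 mm in the lamp's axes; it turns about the lamp's z. Two lugs (x +37 to +53, z -13 to +13) stand 9 mm off the back. Folded, the leg lies along the back towards the foot end: a flat bar 14 mm wide (z -7 to +7), 5 mm thick, to the cross-bar.
- leg_bar (a point): Middle of the leg's free end: a round rubber cross-bar 12 mm in diameter and 52 mm long, along the lamp's z axis (z -26 to +26 mm). 125 mm from the hinge. Folded, it is at x = -80, y = +35 mm in the lamp's axes, leaving 9 mm between it and the back; opening, it swings away from the back (+y) and towards the head.
- leg (a joint): Angle of the lamp's leg: 0 folded, 0.576 fully open at its stop. A spring presses it shut below about 0.29 (the over-centre point) and open beyond it; about 0.5 N at the cross-bar moves it. The load of the standing lamp presses it against the open stop.
- mat: Green cutting mat fixed to the table, 280 mm (x) by 340 mm (y), 3 mm thick, with a white 25 mm grid; origin at its centre on the table. Its -x edge is the near one, towards the robot.
- mat_near (a point): Middle of the mat's near long edge (-140 mm in the mat's x), on its top.
- tray: Grey tray fixed to the table left or right of the mat, 230 x 230 mm, walls 4 mm thick and 36 high, floor 4 mm thick, three bays side by side along its x, each 71 mm wide (x) and 222 long (y); origin under its centre. The lamp, the clapper and the stapler lie lengthwise in one bay each, in any order.
- clapper: Bystander: pale wooden pressing block 180 x 50 x 34 mm lying in the tray, long along its x, origin at the centre of its underside.
- stapler: Bystander: green and black stapler 165 x 34 x 36 mm high lying in the tray, long along its x, origin at the centre of its underside.
- pin_tin: Bystander: round blue tin with steel lid, 71 mm in diameter, 40 mm high, standing on the mat; origin at the centre of its underside.
- tape: Bystander: roll of tan tape 88 mm in diameter, 25 mm high, lying flat on the mat; origin at the centre of its underside.
- thread: Bystander: cream thread cone 64 mm in diameter at the foot, 116 mm high, on the table beyond the mat; origin at the centre of its underside.
- mug: Bystander: blue mug 80 mm in diameter, 92 mm high, handle at its +y, on the table beyond the mat; origin at the centre of its underside.
- chalk_box: Bystander: cardboard box 62 x 120 x 38 mm lying on the plywood board; origin at the centre of its underside.
- shears: Bystander: cutting shears 210 mm long, 12 mm high, lying on the plywood board; origin under the pivot, blades (110 mm) to +x, handles 100 mm to -x.
- board: Plywood board fixed to the table, 230 x 230 x 12 mm, on the side opposite the tray; origin under its centre.
Mind the look-alikes: they are no part of the job. Of the things like the part that bears lamp_mid, leave any that is orange or pink; of the rest the larger one is meant.

How it is judged:
On the way:
1. the leg stands fully open on its own, with the fingers off the lamp (value of joint leg above 0.52 rad and contact force between the fingers and lamp below 0.05 N), for 0.2 s.
At the end, for the whole second after the job is handed in: Leg over 0.52 rad; lamp stands on its foot end, leaning back 0.27-0.49 rad, its centre 88-108 mm and cross-bar under 16 mm high, facing the mat's near edge within 0.3 rad; centre 50 mm inside the near and 25 mm inside the side edges, cross-bar inside the far edge (value of joint leg above 0.52 rad and angle between lamp_mid's own x axis and vertical between 0.27 and 0.49 rad and height (world z) of lamp_mid between 0.088 and 0.108 m and height (world z) of leg_bar below 0.016 m and angle between the z axis of lamp_mid and the y axis of mat, either way round below 0.3 rad and y of mat_near in the frame of lamp_mid below 0 m and x of lamp_mid in the frame of mat above -0.09 m and x of leg_bar in the frame of mat below 0.14 m and y of lamp_mid in the frame of mat between -0.145 and 0.145 m); the robot touches nothing.
It fails at once if a bystander is moved more than 20 mm (distance of any of clapper, stapler, pin_tin, tape, thread, mug, chalk_box, shears from where it was at the start of the episode above 0.02 m).
It fails at once if the lamp is dropped (moving faster than 0.45 m/s with no finger on it) (linear speed of lamp above 0.45 m/s and contact force between the fingers and lamp below 0.05 N).
It also fails if it takes over 56 s, if anything falls off the work surface, if the arm or the gripper's body presses on something with over 40 N, if the wrist force passes 120 N, or if a joint passes its speed limit or range.

## Robot

A 6-joint arm with a two-finger parallel gripper is mounted at the origin on the work surface. World frame = base frame: x ahead of the robot, y to its left, z up, the work surface at z = 0. Lengths are in m, angles in rad, forces in N, time in s.
With the tool pointing down it reaches from about 0.425 to 0.95 m from the base axis. Payload 3.5 kg.
Tool frame: the origin (TCP) lies midway between the tips of the shut fingers; the grasp point (between the pads) lies 19 mm behind it; z points along the fingers, x is the direction in which the jaws open and shut, and the axes are right-handed (so a half turn about z gives the same grasp; the last joint's range is limited). The gripper opens to 85 mm and grips with 20 to 120 N. Pads are 22 mm wide; open, the fingers measure 114 mm over their backs; the gripper's body (76 mm by 85 mm) begins 54 mm behind the grasp point. The pads swing forward as they close: fully open they stand 13 mm farther back than shut.
Start: joints at [1.005, 0.286, 1.577, -0, 1.279, -0.15], TCP at [0.273, 0.617, 0.21] pointing down, gripper open.
Joint ranges: [-2.77, 2.77], [-0.9, 2.22], [0.21, 2.48], [-1.53, 4.67], [0.24, 2.81], [-2.84, 2.84]. Speed limits (rad/s): [2.79, 2.79, 3.14, 3.14, 3.14, 3.14].

## Interface

Orientations are given as a rotation vector (axis times angle).
In Python, from bench import arm gives the robot as it stands. The module is installed in compiled form; this text tells all that it offers.
- The arm moves only by the tool carry_out, never from a script. Its argument "motion" is text: rows parted by semicolons, each of 6 numbers parted by spaces: the shift along the world's x, y, z in cm, then the turn, a rotation vector about the world's x, y, z in units of 6 degrees (1.0 is 6 degrees). A call has 1 to 12 rows; each row shifts and turns the commanded pose from where the row before left it; what a row does not reach is not made up. A row lasts 1/8 s, in which the tool goes at most 62.5 mm and 10.7 degrees, less where a joint would pass 70% of its speed; a pose out of reach is approached as far as the arm can. A call is refused whole if a number of a shift passes 6.25 or a number of a turn 1, either way. A call with a gripper value outside its range is refused whole. "claw" is the finger opening in cm, from 0 to 8.54, set as the call begins (left out, the last holds). The fingers move at their own pace and stop on an object; "force" is the grip in N (left out, the last holds). Time passes only in rows, so rows that do not move let the fingers close. It gives the time, the measured TCP pose, the force and the opening at its end, in the units of the state.
- arm.get_obs(): the state, without advancing time (a new reading comes with each control period).
- arm.camera(name): name is "side" or "top"; returns (picture, depth): 384x512x3 uint8, blue, green, red; 384x512 float32, m along the optical axis (not along the pixel's ray), 0 where there is no reading.
- arm.camera_model(name): a dict with "intrinsics" (3x3 intrinsics, pixels), "R" (3x3) and "t" (3): a world point X has camera coordinates R X + t. Camera axes: x right, y down, z forward; pixel columns grow to the right and rows downward; lengths in m; the calibration is good to about 2 mm. A picture is of the moment at which its call begins. camera_model takes no time and is no camera call.
- arm.hand_in(): hands the job in, once; it reports no verdict.
Trained networks look in the newest picture that a camera, given by its name, has taken for a name from the list of things; names that differ only in an ending like _2 or _b are one class to them, and where a whole thing is asked for, a point or a joint stands for the part that bears it (a point fixed in the world has none). Each returns a list of dicts, best first, with "conf" (0 to 1); they miss things now and then, are a little off and sometimes report something else, mostly with a low value. They report only what shows in the picture. A call takes as long as a camera call. They do not tell look-alikes from the thing itself.
- arm.recognise(thing, camera): "centre" ([x, y, z] in m, in world coordinates, good to about 4 mm: the middle of the surface that is visible of it).
- arm.tip_of(thing, camera): "centre" ([x, y, z] in m, in world coordinates, good to about 4 mm: a listed point, or the origin of a listed thing).
The state is a dict: "time_s": time; "joints": joint angles; "qd": joint speeds; "joint_efforts": joint torques, N m; "ee_pos": TCP position; "orientation": TCP orientation; "force": force on the tool from outside, world axes, zero at the start; "torque": the same for the moment, N m; "gripper_width": finger opening in m.
Only numpy, scipy, OpenCV 4.12 (cv2) and the standard library are available. Lean on these libraries where they do the work, as an engineer would, in place of code of your own. Each camera call takes 0.05 s, during which the arm holds its last target.

## Working session

There is one attempt and no reset: what is moved stays moved. The work goes in short steps, Python scripts to look and compute and a tool call to move; the robot and the scene stay as the last step left them, time stands still between calls to the robot, and variables do not carry over. Pictures are saved under pics/ and viewed, and the job is handed in when it is done.

Besides the shell and the picture viewer there is one more tool, called after "Call:" by a JSON object that holds its "fn" and its "kwargs". carry_out: Moves the arm, as the interface text tells. Its arguments: {"type":"object","properties":{"motion":{"type":"string"},"claw":{"type":"number"},"force":{"type":"number"}},"required":["motion"]}

```bash
mkdir -p pics; ls; cat > h.py <<'E'
import numpy as np,cv2
from bench import arm
def cap(n,fn):
    p,d=arm.camera(n); cv2.imwrite('pics/'+fn+'.png',p); np.save('pics/%s.npy'%fn,d); return p,d
def px2w(n,d,u,v,z=None):
    m=arm.camera_model(n);K=np.array(m['intrinsics']);R=np.array(m['R']);t=np.array(m['t'])
    z=d[int(v),int(u)] if z is None else z
    return R.T@(np.linalg.inv(K)@np.array([u,v,1.])*z-t)
def w2px(n,X):
    m=arm.camera_model(n);q=np.array(m['intrinsics'])@(np.array(m['R'])@np.array(X)+np.array(m['t']));return q[:2]/q[2]
def ray(n,u,v,h):
    m=arm.camera_model(n);K=np.array(m['intrinsics']);R=np.array(m['R']);t=np.array(m['t'])
    o=-R.T@t;dd=R.T@np.linalg.inv(K)@np.array([u,v,1.]);return o+dd*(h-o[2])/dd[2]
E
python3 - <<'E'
from h import *
np.set_printoptions(precision=4,suppress=True)
for c in ('top','side'):
    cap(c,c+'0'); m=arm.camera_model(c); print(c,-np.array(m['R']).T@np.array(m['t']),np.array(m['R'])[2])
for c in ('top','side'):
  for n in ('lamp_mid','leg_bar','lamp_hinge','mat','tray','mat_near','pin_tin','tape'):
    print(c,n,[(round(o['conf'],2),np.round(o['centre'],3)) for o in arm.tip_of(n,c)][:3])
print(arm.get_obs())
E
```

```text
pics
top [ 0.2705 -0.0655  1.291 ] [ 0.2094 -0.0194 -0.9776]
side [-0.1429 -0.9284  0.9413] [ 0.4835  0.6135 -0.6243]
top lamp_mid [(0.97, array([ 0.592, -0.602,  0.024])), (0.92, array([ 0.29 , -0.357,  0.021])), (0.87, array([ 0.452, -0.352,  0.034]))]
top leg_bar [(0.55, array([ 0.534, -0.574,  0.027])), (0.54, array([ 0.352, -0.67 ,  0.031])), (0.53, array([ 0.491, -0.272,  0.035]))]
top lamp_hinge [(0.97, array([ 0.267, -0.327,  0.021])), (0.97, array([ 0.287, -0.57 ,  0.03 ])), (0.92, array([ 0.623, -0.586,  0.024]))]
top mat [(0.81, array([ 0.551, -0.007,  0.003]))]
top tray [(0.58, array([ 0.536, -0.353,  0.003]))]
top mat_near [(0.78, array([ 0.411, -0.012,  0.004]))]
top pin_tin [(0.82, array([ 0.468, -0.132,  0.004]))]
top tape [(0.96, array([ 0.56 ,  0.111, -0.   ]))]
side lamp_mid [(0.86, array([ 0.333, -0.584,  0.035])), (0.72, array([ 0.292, -0.361,  0.02 ])), (0.58, array([ 0.591, -0.604,  0.024]))]
side leg_bar [(0.56, array([ 0.279, -0.416,  0.026])), (0.49, array([ 0.494, -0.277,  0.036])), (0.41, array([ 0.531, -0.575,  0.024]))]
side lamp_hinge [(0.98, array([ 0.
[... 292 characters left out ...]
 mat_near [(0.7, array([ 0.409, -0.013,  0.002])), (0.68, array([ 0.472, -0.137,  0.002]))]
side pin_tin [(0.62, array([ 0.468, -0.136,  0.002]))]
side tape [(0.67, array([ 0.412, -0.013,  0.003])), (0.61, array([0.557, 0.114, 0.002]))]
{'time_s': 0.9, 'joints': array([ 1.005 ,  0.2863,  1.5767,  0.    ,  1.2786, -0.15  ]), 'qd': array([-0.0001, -0.0001,  0.0004, -0.0004, -0.0005,  0.0013]), 'joint_efforts': array([ -0.0002, -40.5969, -29.2937,  -0.0003,   0.0005,   0.    ]), 'ee_pos': array([0.2726, 0.6175, 0.2096]), 'orientation': array([-2.6321, -1.7151, -0.0001]), 'force': array([-0.4916, -0.2298,  0.0844]), 'torque': array([0.0154, 0.0322, 0.0381]), 'gripper_width': 0.08559298211601028}
```

View pics/top0.png

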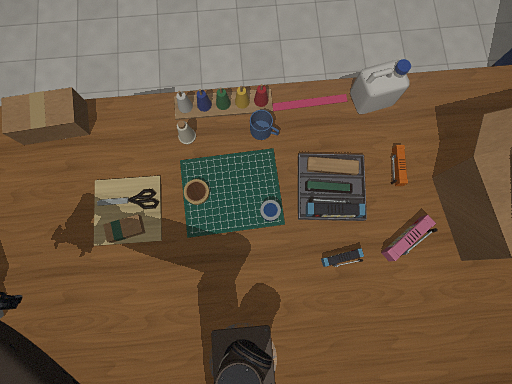

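View pics/side0.png

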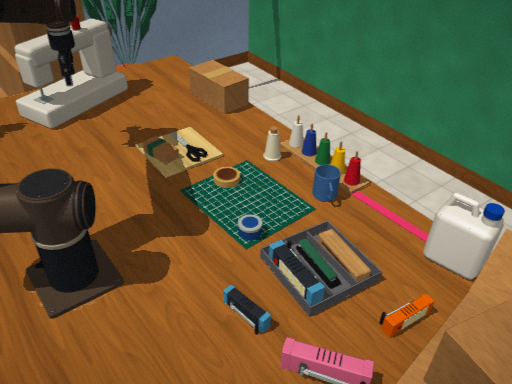

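Candidates in the top picture: blue/dark lamp in the tray (336,208), smaller blue one on the table (343,257), orange (400,163), pink (410,237). By the description, the tray one. Close crop to check it and its orientation.

```bash
python3 - <<'E'
import cv2,numpy as np
t=cv2.imread('pics/top0.png');s=cv2.imread('pics/side0.png')
a=cv2.resize(t[145:275,290:380],None,fx=4,fy=4,interpolation=cv2.INTER_CUBIC)
b=cv2.resize(s[220:315,255:385],None,fx=3,fy=3,interpolation=cv2.INTER_CUBIC)
o=np.zeros((max(a.shape[0],b.shape[0]),a.shape[1]+b.shape[1],3),np.uint8);o[:a.shape[0],:a.shape[1]]=a;o[:b.shape[0],a.shape[1]:]=b
print(o.shape);cv2.imwrite('pics/crop0.png',o)
E
```

```text
(520, 750, 3)
```

View pics/crop0.png

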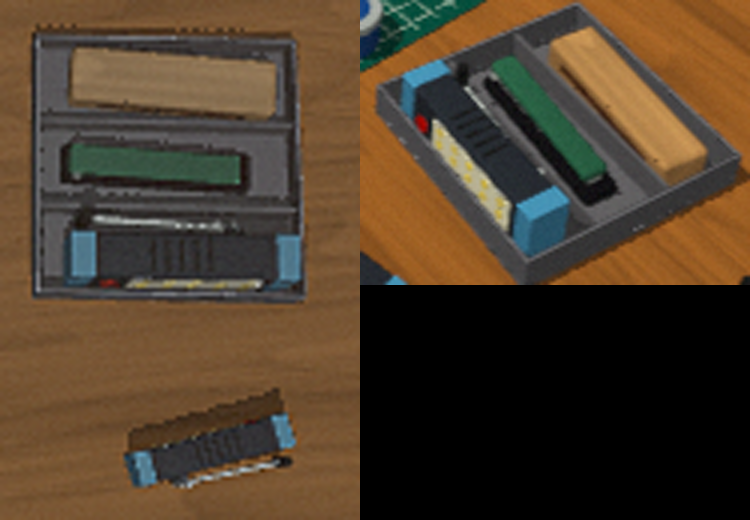

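The tray one is the meant lamp. Its lit face is towards -x (near wall), leg on the +x side, cross-bar/foot end at +y (left in picture). Now I measure its pose, the mat's yaw and the neighbours.

```bash
python3 - <<'E'
from h import *
np.set_printoptions(precision=4,suppress=True)
p=cv2.imread('pics/top0.png');d=np.load('pics/top0.npy')
m=arm.camera_model('top');K=np.array(m['intrinsics']);R=np.array(m['R']);t=np.array(m['t'])
v,u=np.mgrid[:384,:512]
P=(np.stack([(u-K[0,2])/K[0,0]*d,(v-K[1,2])/K[1,1]*d,d],-1)-t)@R
sel=(P[...,0]>.41)&(P[...,0]<.5)&(P[...,1]>-.47)&(P[...,1]<-.23)&(P[...,2]>.058)&(d>0)
q=P[sel];print(len(q),q.min(0),q.max(0),np.median(q,0))
rc=cv2.minAreaRect((q[:,:2]*1000).astype(np.float32));print('lamp top rect',rc)
hsv=cv2.cvtColor(p,cv2.COLOR_BGR2HSV)
b=sel&(hsv[...,0]>90)&(hsv[...,0]<115)&(hsv[...,1]>100)&(hsv[...,2]>100)
qb=P[b]; L=qb[qb[:,1]>-.35];Rr=qb[qb[:,1]<-.35]; print('ends',L.mean(0),Rr.mean(0),len(L),len(Rr))
# mat
g=(hsv[...,0]>60)&(hsv[...,0]<95)&(hsv[...,1]>90)&(abs(P[...,2]-.003)<.012)&(P[...,0]>.38)&(P[...,0]<.72)&(P[...,1]>-.2)&(P[...,1]<.2)
rc=cv2.minAreaRect((P[g][:,:2]*1000).astype(np.float32));print('mat',rc, cv2.boxPoints(rc))
# tall things map (tin, tape)
for n in ('tape','pin_tin'):
  c={'tape':(.56,.111),'pin_tin':(.468,-.133)}[n]
  s=(np.hypot(P[...,0]-c[0],P[...,1]-c[1])<.06)&(P[...,2]>.015)
  print(n,P[s].min(0),P[s].max(0))
# tray walls
s=(P[...,0]>.40)&(P[...,0]<.67)&(P[...,1]>-.49)&(P[...,1]<-.22)&(abs(P[...,2]-.036)<.004)
rc=cv2.minAreaRect((P[s][:,:2]*1000).astype(np.float32));print('tray',rc)
s=(P[...,0]>.46)&(P[...,0]<.51)&(P[...,1]>-.47)&(P[...,1]<-.25)&(P[...,2]>.04)
for y in np.arange(-.46,-.25,.02):
  k=s&(abs(P[...,1]-y)<.01); print(round(y,2),[np.round(a,3) for a in P[k][:,[0,2]]][:6])
E
```

```text
690 [ 0.4183 -0.4447  0.0581] [ 0.4949 -0.2557  0.0748] [ 0.4472 -0.3497  0.0669]
lamp top rect ((455.3633117675781, -351.73583984375), (186.78623962402344, 59.08469009399414), 82.19578552246094)
ends [ 0.4571 -0.2667  0.0672] [ 0.4383 -0.4362  0.0675] 66 58
mat ((551.2672729492188, -4.8590240478515625), (279.0314025878906, 339.2334289550781), 2.6928484439849854) [[ 403.9368  158.0157]
 [ 419.8745 -180.8431]
 [ 698.5978 -167.7337]
 [ 682.66    171.1251]]
tape [0.5147 0.0726 0.0163] [0.6015 0.1566 0.0355]
pin_tin [ 0.4324 -0.1683  0.0185] [ 0.5011 -0.0991  0.0494]
tray ((533.914794921875, -355.2630310058594), (229.18572998046875, 231.0722198486328), 83.696044921875)
-0.46 []
-0.44 []
-0.42 []
-0.4 [array([0.474, 0.043]), array([0.474, 0.045]), array([0.472, 0.053]), array([0.473, 0.047]), array([0.472, 0.05 ]), array([0.469, 0.051])]
-0.38 [array([0.476, 0.043]), array([0.476, 0.045]), array([0.475, 0.046]), array([0.476, 0.041]), array([0.475, 0.046]), array([0.474, 0.046])]
-0.36 [array([0.482, 0.041]), array([0.481, 0.041]), array([0.478, 0.043]), array([0.478, 0.042]), array([0.477, 0.042]), array([0.477, 0.042])]
-0.34 [array([0.483, 0.045]), array([0.482, 0.045]), array([0.482, 0.044]), array([0.481, 0.045]), array([0.48 , 0.041]), array([0.479, 0.041])]
-0.32 [array([0.485, 0.041]), array([0.485, 0.042]), array([0.484, 0.044]), array([0.484, 0.043]), array([0.484, 0.043]), array([0.483, 0.045])]
-0.3 [array([0.49 , 0.041]), array([0.489, 0.046]), array([0.489, 0.043]), array([0.488, 0.045]), array([0.487, 0.043]), array([0.486, 0.042])]
-0.28 [array([0.495, 0.062]), array([0.495, 0.062]), array([0.495, 0.059]), array([0.492, 0.062]), array([0.491, 0.063]), array([0.491, 0.063])]
-0.26 [array([0.478, 0.067]), array([0.475, 0.066]), array([0.474, 0.067]), array([0.475, 0.062]), array([0.473, 0.056]), array([0.471, 0.067])]
```

Call:
{"fn": "carry_out", "kwargs": {"motion": "2.2 -4.1 0 0 0 -1;2.2 -4.1 0 0 0 -1;2.2 -4.1 0 0 0 -1;2.2 -4.1 0 0 0 -1;2.2 -4.1 0 0 0 -1;2.2 -4.1 0 0 0 -1;2.2 -4.1 0 0 0 -1;2.2 -4.1 0 0 0 -1;2.2 -4.1 0 0 0 -1;2.2 -4.1 0 0 0 -1;2.2 -4.1 0 0 0 -1;2.2 -4.1 0 0 0 -1", "claw": 8.5}}

```text
time_s: 2.4
ee_pos: [0.5373, 0.1241, 0.2098]
orientation: [-3.137, 0.165, -0.001]
force: [0.7, 0.1, -1.2]
gripper_width: 0.0849
```

```bash
cat >> h.py <<'E'
import json,os
from scipy.spatial.transform import Rotation as Ro
def log():
    o=arm.get_obs(); open('log.txt','a').write(json.dumps([list(map(float,o['joints'])),list(map(float,o['ee_pos'])),list(map(float,o['orientation']))])+'\n')
    print('t',round(o['time_s'],2),'q',np.round(o['joints'],3),'p',np.round(o['ee_pos'],4),'rv',np.round(o['orientation'],3),'F',np.round(o['force'],2),'w',round(float(o['gripper_width']),4))
    print(np.round(Ro.from_rotvec(o['orientation']).as_matrix(),3).tolist())
    return o
E
echo '[[1.005,0.2863,1.5767,0,1.2786,-0.15],[0.2726,0.6175,0.2096],[-2.6321,-1.7151,-0.0001]]'>log.txt
python3 -c "
from h import *
log()"
```

```text
t 2.4 q [0.043 0.013 1.882 0.    1.245 0.148] p [0.5373 0.1241 0.2098] rv [-3.137e+00  1.650e-01 -1.000e-03] F [ 0.73  0.12 -1.18] w 0.0849
[[0.994, -0.105, 0.001], [-0.105, -0.994, 0.0], [0.001, -0.0, -1.0]]
```

Call:
{"fn": "carry_out", "kwargs": {"motion": "-0.5 -4.9 0 0 0 0;-0.5 -4.9 0 0 0 0;-0.5 -4.9 0 0 0 0;-0.5 -4.9 0 0 0 0;-0.7 -4.9 0 0 0 0;-1.2 -4.9 0 0 0 0;-1.2 -4.9 0 0 0 0;-1.3 -4.9 0 0 0 0;-1.3 -4.9 -2 0 0 0;-1.4 -4.9 -3 0 0 0;0 0 -3 0 0 0;0 0 0 0 0 0"}}

```text
time_s: 3.9
ee_pos: [0.4438, -0.3634, 0.1265]
orientation: [-3.133, 0.161, 0.007]
force: [0.2, 0.1, 0.1]
gripper_width: 0.0853
```

```bash
python3 -c "
from h import *
log()
p,d=cap('top','top1');cap('side','side1')
p=cv2.resize(p[130:280,250:420],None,fx=4,fy=4,interpolation=cv2.INTER_CUBIC);cv2.imwrite('pics/c1.png',p)
"
```

```text
t 3.9 q [-0.863  0.152  1.895  0.     1.101 -0.76 ] p [ 0.4438 -0.3634  0.1265] rv [-3.133  0.161  0.007] F [0.15 0.11 0.14] w 0.0853
[[0.995, -0.103, -0.004], [-0.103, -0.995, 0.005], [-0.005, -0.005, -1.0]]
```

View pics/c1.png

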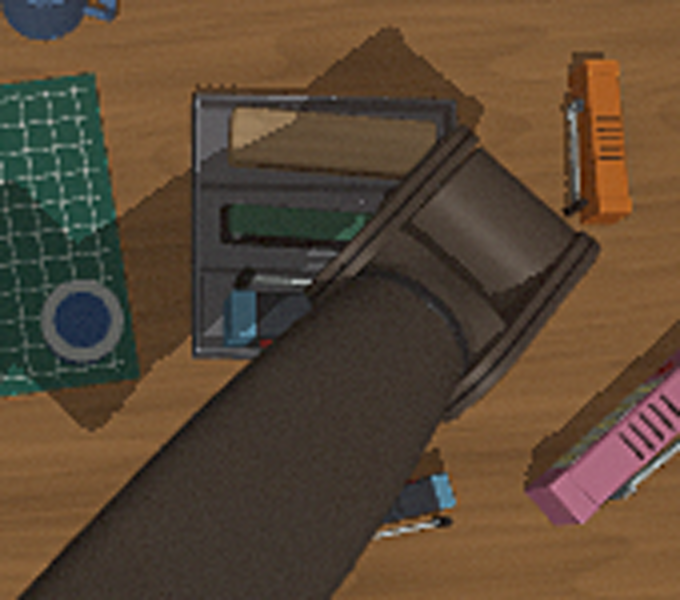

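View pics/side1.png

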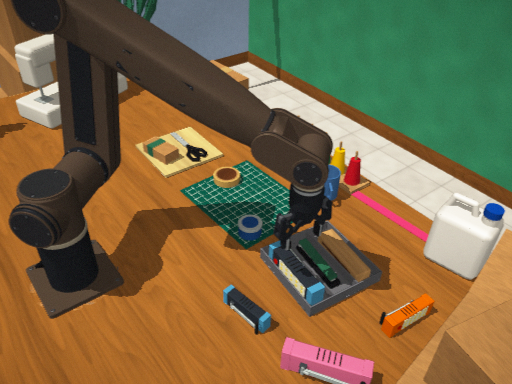

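Call:
{"fn": "carry_out", "kwargs": {"motion": "0.3 -0.2 -3 0 0 0;0 0 -2.5 0 0 0;0 0 -2 0 0 0;0 0 -1 0 0 0;0 0 0 0 0 0;0 0 0 0 0 0"}}

```text
time_s: 4.75
ee_pos: [0.4493, -0.3672, 0.0457]
orientation: [3.136, -0.159, 0.002]
force: [0.7, 0.0, -0.1]
gripper_width: 0.0849
```

Call:
{"fn": "carry_out", "kwargs": {"motion": "0 0 0 0 0 0;0 0 0 0 0 0;0 0 0 0 0 0;0 0 0 0 0 0;0 0 0 0 0 0;0 0 0 0 0 0", "claw": 3, "force": 60}}

```text
time_s: 5.5
ee_pos: [0.449, -0.3673, 0.0458]
orientation: [3.136, -0.159, 0.001]
force: [-1.6, 1.1, 5.8]
gripper_width: 0.0301
```

```bash
python3 -c "
from h import *
log()
p,d=cap('side','side2')
p=cv2.resize(p[150:310,240:390],None,fx=4,fy=4,interpolation=cv2.INTER_CUBIC)[:600];cv2.imwrite('pics/c2.png',p)
"
```

```text
t 5.5 q [-0.86   0.269  1.924 -0.     0.947 -0.758] p [ 0.449  -0.3673  0.0458] rv [ 3.136e+00 -1.590e-01  1.000e-03] F [-1.59  1.05  5.85] w 0.0301
[[0.995, -0.101, 0.001], [-0.101, -0.995, -0.001], [0.001, 0.001, -1.0]]
```

View pics/c2.png

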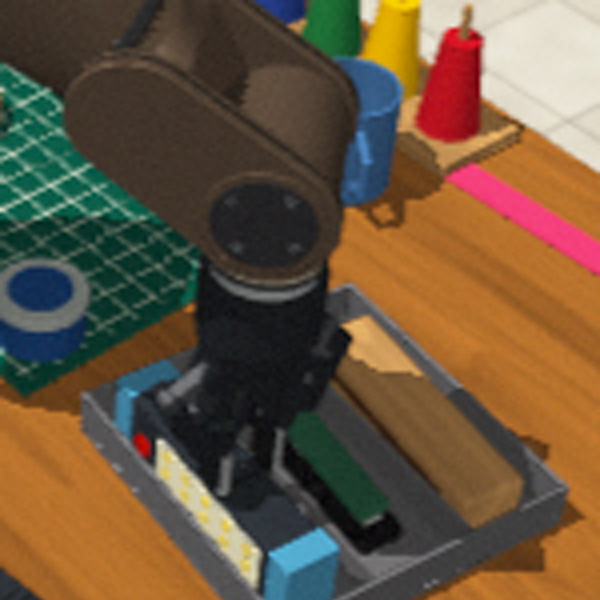

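Call:
{"fn": "carry_out", "kwargs": {"motion": "0 0 0 0 0 0;0 0 0 0 0 0;0 0 0 0 0 0", "claw": 1, "force": 60}}

```text
time_s: 5.92
ee_pos: [0.4492, -0.3678, 0.0465]
orientation: [3.135, -0.159, 0.002]
force: [-1.3, 0.4, 8.1]
gripper_width: 0.0101
```

```bash
python3 -c "
from h import *
log()
p,d=cap('side','side3')
p=cv2.resize(p[230:310,260:345],None,fx=7,fy=7,interpolation=cv2.INTER_CUBIC)[:600];cv2.imwrite('pics/c3.png',p)
"
```

```text
t 5.92 q [-8.600e-01  2.680e-01  1.923e+00 -1.000e-03  9.470e-01 -7.580e-01] p [ 0.4492 -0.3678  0.0465] rv [ 3.135e+00 -1.590e-01  2.000e-03] F [-1.27  0.39  8.1 ] w 0.0101
[[0.995, -0.101, 0.001], [-0.101, -0.995, -0.002], [0.001, 0.002, -1.0]]
```

View pics/c3.png

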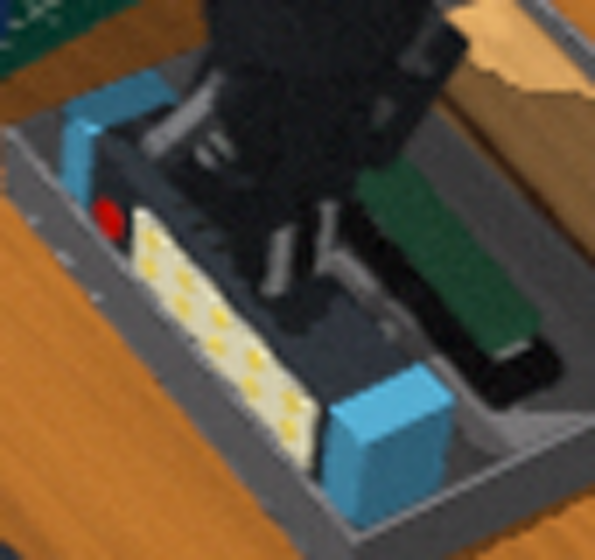

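```bash
python3 -c "
from h import *
for z in (.0465,.0595,.068):
  q=w2px('side',[.4492,-.3678,z]);print(z,q,(q-[260,230])*7)
d=np.load('pics/side3.npy')
for (x,y) in [(275,285),(330,265),(290,330),(350,300),(390,400),(300,420),(270,250)]:
  u,v=260+x/7,230+y/7;print((x,y),np.round(px2w('side',d,u,v),3))
p=cv2.imread('pics/side2.png');cv2.imwrite('pics/c4.png',cv2.resize(p[230:310,260:345],None,fx=7,fy=7,interpolation=cv2.INTER_CUBIC))
"
```

```text
0.0465 [299.39714168 273.91692838] [275.77999179 307.41849869]
0.0595 [299.81741953 270.41284222] [278.72193668 282.88989554]
0.068 [300.09535446 268.09554669] [280.66748123 266.66882684]
(275, 285) [ 0.437 -0.378  0.075]
(330, 265) [ 0.49  -0.354  0.03 ]
(290, 330) [ 0.433 -0.392  0.067]
(350, 300) [ 0.491 -0.366  0.022]
(390, 400) [ 0.44  -0.435  0.066]
(300, 420) [ 0.421 -0.413  0.048]
(270, 250) [ 0.436 -0.375  0.091]
```

View pics/c4.png

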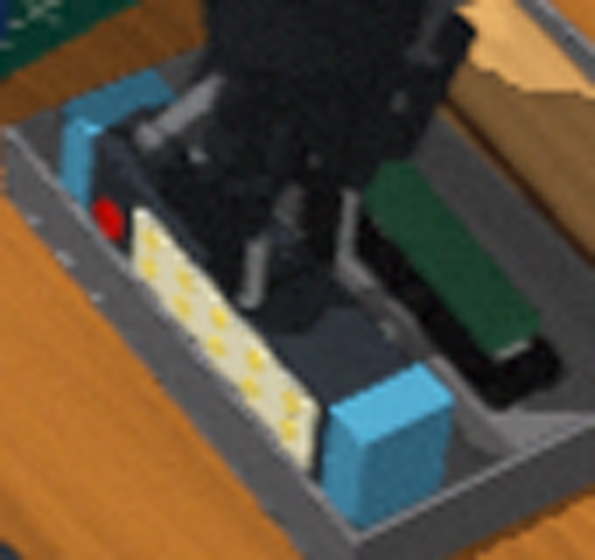

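Call:
{"fn": "carry_out", "kwargs": {"motion": "0 0 3 0 0 0;0 0 3 0 0 0;0 0 0 0 0 0;0 0 0 0 0 0;0 0 0 0 0 0", "claw": 4.2}}

```text
time_s: 6.6
ee_pos: [0.4478, -0.3656, 0.1026]
orientation: [-3.135, 0.16, 0.004]
force: [-0.3, -0.5, 0.2]
gripper_width: 0.0421
```

```bash
python3 -c "
from h import *
o=log()
p,d=cap('side','side5')
for dz in (0,.019): print(w2px('side',o['ee_pos']+[0,0,dz]))
e=o['ee_pos'];u,v=w2px('side',e);u,v=int(u),int(v);print(u,v)
c=p[v-60:v+40,u-60:u+60];cv2.imwrite('pics/c5.png',cv2.resize(c,None,fx=6,fy=6,interpolation=cv2.INTER_CUBIC))
"
```

```text
t 6.6 q [-0.86   0.189  1.901  0.     1.055 -0.758] p [ 0.4478 -0.3656  0.1026] rv [-3.135  0.16   0.004] F [-0.27 -0.55  0.2 ] w 0.0421
[[0.995, -0.102, -0.002], [-0.102, -0.995, 0.003], [-0.002, -0.002, -1.0]]
[300.20549191 258.16048626]
[300.84860648 252.70488897]
300 258
```

View pics/c5.png

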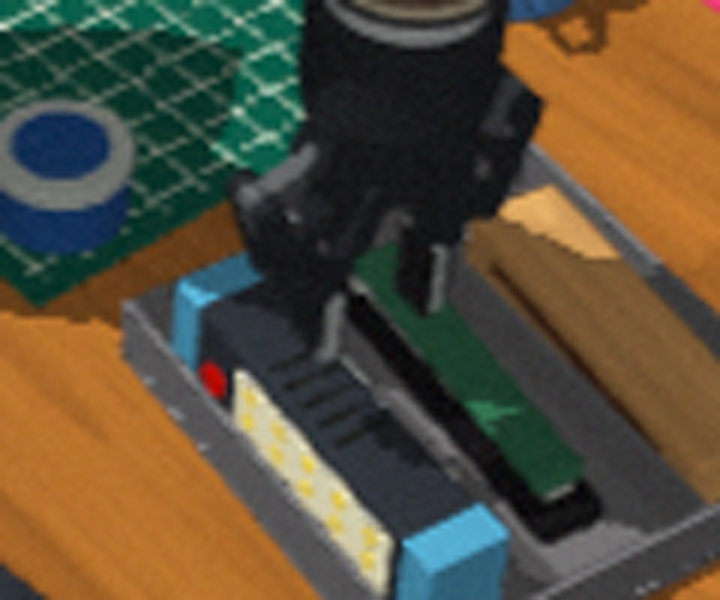

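```bash
python3 -c "
from h import *
e=np.array([.4478,-.3656,0]);X=np.array([.995,-.102,0]);Y=np.array([-.102,-.995,0])
for s in(-.021,.021):
 for w in(-.011,.011):
  for z in (.1026,.11,.12):
   q=w2px('side',e+s*X+w*Y+[0,0,z]);print(s,w,z,np.round((q-[240,198])*6))
d=np.load('pics/side5.npy')
for x,y in [(328,345),(330,330),(325,350),(435,300),(437,290)]:
  print(x,y,np.round(px2w('side',d,240+x/6,198+y/6),3))
"
```

```text
-0.021 -0.011 0.1026 [304. 363.]
-0.021 -0.011 0.11 [305. 350.]
-0.021 -0.011 0.12 [307. 333.]
-0.021 0.011 0.1026 [335. 397.]
-0.021 0.011 0.11 [336. 385.]
-0.021 0.011 0.12 [338. 367.]
0.021 -0.011 0.1026 [387. 326.]
0.021 -0.011 0.11 [389. 313.]
0.021 -0.011 0.12 [391. 296.]
0.021 0.011 0.1026 [419. 359.]
0.021 0.011 0.11 [420. 346.]
0.021 0.011 0.12 [423. 329.]
328 345 [ 0.42  -0.373  0.135]
330 330 [ 0.419 -0.374  0.145]
325 350 [ 0.417 -0.375  0.135]
435 300 [ 0.471 -0.38   0.136]
437 290 [ 0.472 -0.38   0.141]
```

The tips actually sit about 22–24 mm behind the reported TCP (contact on lamp top at TCP z 0.046), so I was grasping too high. Opening and going deeper.

Call:
{"fn": "carry_out", "kwargs": {"motion": "-0.1 0 0 0 0 0;0 0 0 0 0 0;0 0 -2 0 0 0;0 0 -2.5 0 0 0;0 0 -2.5 0 0 0;0 0 -1.1 0 0 0;0 0 0 0 0 0;0 0 0 0 0 0", "claw": 8.5}}

```text
time_s: 7.65
ee_pos: [0.4482, -0.3671, 0.0243]
orientation: [3.136, -0.159, 0.002]
force: [0.1, 0.2, 0.5]
gripper_width: 0.0848
```

Call:
{"fn": "carry_out", "kwargs": {"motion": "0 0 0 0 0 0;0 0 0 0 0 0;0 0 0 0 0 0;0 0 0 0 0 0", "claw": 3, "force": 80}}

```text
time_s: 8.15
ee_pos: [0.4482, -0.3671, 0.0245]
orientation: [3.136, -0.16, 0.002]
force: [0.7, -0.1, 3.4]
gripper_width: 0.0387
```

```bash
python3 -c "
from h import *
log()
p,d=cap('side','side6')
cv2.imwrite('pics/c6.png',cv2.resize(p[230:310,260:345],None,fx=7,fy=7,interpolation=cv2.INTER_CUBIC))
"
```

```text
t 8.15 q [-0.861  0.3    1.932  0.     0.907 -0.76 ] p [ 0.4482 -0.3671  0.0245] rv [ 3.136e+00 -1.600e-01  2.000e-03] F [ 0.73 -0.07  3.36] w 0.0387
[[0.995, -0.102, 0.001], [-0.102, -0.995, -0.001], [0.001, 0.001, -1.0]]
```

View pics/c6.png

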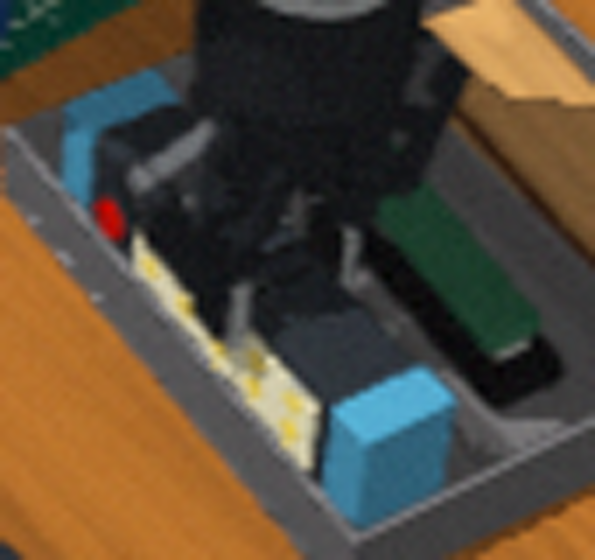

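Call:
{"fn": "carry_out", "kwargs": {"motion": "0 0 0.5 0 0 0;0 0 1 0 0 0;0 0 2 0 0 0;0 0 3 0 0 0;0 0 3 0 0 0;0 0 2 0 0 0;0 0 1 0 0 0;0 0 0 0 0 0"}}

```text
time_s: 9.2
ee_pos: [0.4477, -0.3666, 0.149]
orientation: [3.137, -0.16, 0.001]
force: [-1.1, -0.7, -6.9]
gripper_width: 0.0386
```

```bash
python3 -c "
from h import *
log()
p,d=cap('side','side7')
cv2.imwrite('pics/c7.png',cv2.resize(p[150:310,230:390],None,fx=3.7,fy=3.7,interpolation=cv2.INTER_CUBIC))
"
```

```text
t 9.2 q [-0.861  0.133  1.872 -0.     1.136 -0.76 ] p [ 0.4477 -0.3666  0.149 ] rv [ 3.137e+00 -1.600e-01  1.000e-03] F [-1.13 -0.71 -6.87] w 0.0386
[[0.995, -0.101, 0.001], [-0.101, -0.995, -0.001], [0.001, 0.001, -1.0]]
```

View pics/c7.png

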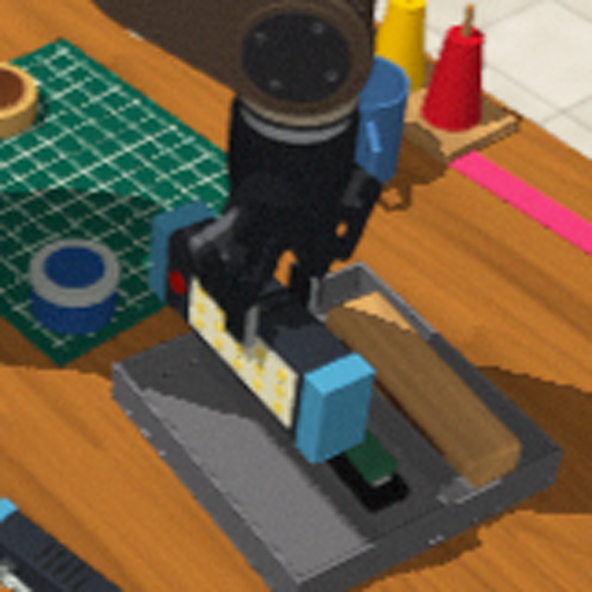

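Call:
{"fn": "carry_out", "kwargs": {"motion": "0.7 2 0 0 0 -0.6;0.7 2.9 0 0 0 -1;0.7 2.9 0 0 0 -1;0.7 2.9 0 0 0 -1;0.7 2.9 0 0 0 -1;0.7 2.9 0 0 0 -1;0.7 2.9 0 0 0 -1;0.7 2.9 0 0 0 -1;0.7 2.9 0 0 0 -1;0.7 2.9 0 0 0 -1;0.7 2.9 0 0 0 -1;0.7 2.9 0 0 0 -1"}}

```text
time_s: 10.75
ee_pos: [0.5304, -0.0262, 0.1466]
orientation: [2.481, -1.925, -0.006]
force: [0.5, 0.2, -6.3]
gripper_width: 0.0378
```

Call:
{"fn": "carry_out", "kwargs": {"motion": "0.6 2.9 0 0 0 -1;0.6 2.9 0 0 0 -1;0 0 -2 0 0 -0.2;0 0 -3 0 0 0;0 0 -3 0 0 0;0 0 0 0 0 0;0 0 0 0 0 0"}}

```text
time_s: 11.62
ee_pos: [0.5438, 0.0305, 0.0688]
orientation: [-2.248, 2.195, 0.0]
force: [0.1, 0.1, -5.2]
gripper_width: 0.0385
```

```bash
python3 -c "
from h import *
log()
p,d=cap('side','side8');t,d=cap('top','top8')
cv2.imwrite('pics/c8.png',np.hstack([cv2.resize(p[120:260,150:350],None,fx=2,fy=2),cv2.resize(t[130:270,150:350],None,fx=2,fy=2)]))
"
```

```text
t 11.62 q [-0.13   0.164  2.001  0.     0.977  1.416] p [0.5438 0.0305 0.0688] rv [-2.248  2.195  0.   ] F [ 0.06  0.1  -5.17] w 0.0385
[[0.024, -1.0, -0.0], [-1.0, -0.024, 0.0], [-0.0, 0.0, -1.0]]
```

View pics/c8.png

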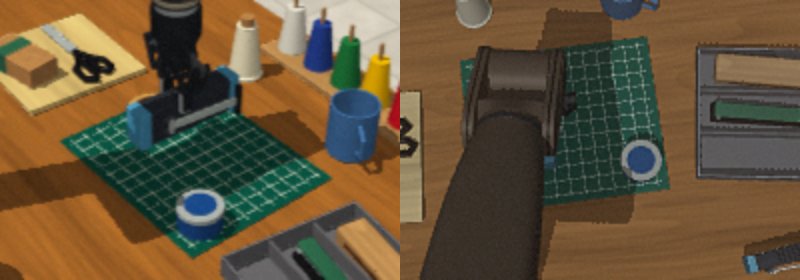

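Call:
{"fn": "carry_out", "kwargs": {"motion": "0 0 -2 0 0 0;0 0 -1.3 0 0 0;0 0 -0.8 0 0 0;0 0 -0.2 0 0 0;0 0 0 0 0 0;0 0 0 0 0 0"}}

```text
time_s: 12.48
ee_pos: [0.5442, 0.0304, 0.0262]
orientation: [-2.247, 2.194, -0.002]
force: [-0.2, 0.3, -6.5]
gripper_width: 0.0386
```

```bash
python3 -c "
from h import *
log()"
```

```text
t 12.47 q [-0.13   0.231  2.015  0.     0.894  1.416] p [0.5442 0.0304 0.0262] rv [-2.247e+00  2.194e+00 -2.000e-03] F [-0.19  0.3  -6.47] w 0.0386
[[0.024, -1.0, 0.001], [-1.0, -0.024, -0.0], [0.0, -0.001, -1.0]]
```

Call:
{"fn": "carry_out", "kwargs": {"motion": "0 0 -0.2 0 0 0;0 0 -0.1 0 0 0;0 0 0 0 0 0;0 0 0 0 0 0"}}

```text
time_s: 12.98
ee_pos: [0.544, 0.0305, 0.0235]
orientation: [-2.248, 2.194, -0.001]
force: [-4.0, -0.4, 3.9]
gripper_width: 0.0382
```

Call:
{"fn": "carry_out", "kwargs": {"motion": "0 0 0 0 0 0;0 0 0 0 0 0;0 0 0 0 0 0;0 0 2 0 0 0;0 0 4 0 0 0;0 0 5 0 0 0;0 0 3 0 0 0;0 0 0 0 0 0", "claw": 8.5}}

```text
time_s: 13.98
ee_pos: [0.546, 0.0302, 0.166]
orientation: [-2.245, 2.191, -0.009]
force: [-1.0, -0.3, -0.5]
gripper_width: 0.0852
```

```bash
python3 -c "
from h import *
log()
p,d=cap('side','side9');t,d=cap('top','top9')
cv2.imwrite('pics/c9.png',np.hstack([cv2.resize(p[120:260,150:350],None,fx=2,fy=2),cv2.resize(t[130:270,150:350],None,fx=2,fy=2)]))
for c in('side','top'):
  for n in ('leg_bar','lamp_mid','lamp_hinge'): print(c,n,[(round(o['conf'],2),np.round(o['centre'],3)) for o in arm.tip_of(n,c) if abs(o['centre'][1])<.15])
"
```

```text
t 13.97 q [-0.13   0.04   1.938  0.     1.156  1.416] p [0.546  0.0302 0.166 ] rv [-2.245  2.191 -0.009] F [-1.02 -0.31 -0.52] w 0.0852
[[0.024, -1.0, 0.008], [-1.0, -0.024, -0.001], [0.001, -0.008, -1.0]]
side leg_bar [(0.67, array([ 0.642, -0.006,  0.036]))]
side lamp_mid [(0.72, array([0.564, 0.034, 0.035]))]
side lamp_hinge [(0.91, array([0.514, 0.003, 0.033]))]
top leg_bar []
top lamp_mid [(0.65, array([0.564, 0.028, 0.033]))]
top lamp_hinge [(0.43, array([0.516, 0.   , 0.031]))]
```

View pics/c9.png

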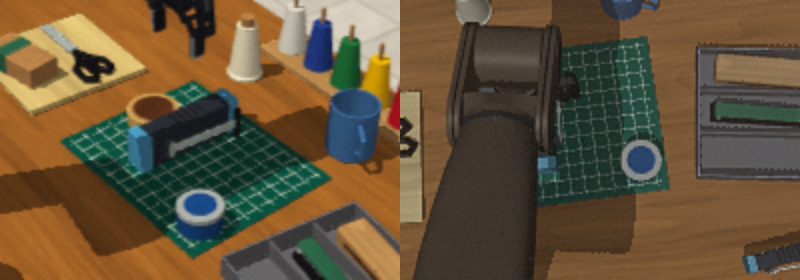

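Call:
{"fn": "carry_out", "kwargs": {"motion": "0.8 -0.3 0 0 0 1;0.8 -0.3 0 0 0 1;0.8 -0.3 0 0 0 1;0.8 -0.3 0 0 0 1;0.8 -0.3 0 0 0 1;0.8 -0.3 0 0 0 1;0.8 -0.3 0 0 0 1;0.8 -0.3 0 0 0 1;0.8 -0.3 0 0 0 1;0.8 -0.3 0 0 0 1;0.8 -0.3 0 0 0 1;0.8 -0.3 0 0 0 1", "claw": 4}}

```text
time_s: 15.88
ee_pos: [0.6396, -0.0056, 0.1617]
orientation: [-3.109, 0.449, 0.002]
force: [-0.9, 0.1, 0.3]
gripper_width: 0.0402
```

Call:
{"fn": "carry_out", "kwargs": {"motion": "0 -0.2 -1 0 0 1;0 0 -2 0 0 1;0 0 -2 0 0 0.7;0 0 -1 0 0 0;0 0 0 0 0 0;0 0 0 0 0 0"}}

```text
time_s: 16.62
ee_pos: [0.6402, -0.0076, 0.1034]
orientation: [3.141, -0.012, 0.002]
force: [-0.0, 0.4, 0.2]
gripper_width: 0.04
```

```bash
python3 -c "
from h import *
o=log()
p,d=cap('side','side10')
print(w2px('side',[.6425,-.004,.061]),w2px('side',o['ee_pos']))
cv2.imwrite('pics/c10.png',cv2.resize(p[110:200,160:290],None,fx=6,fy=6,interpolation=cv2.INTER_CUBIC))
"
```

```text
t 16.62 q [-0.17   0.313  1.748  0.     1.08  -0.162] p [ 0.6402 -0.0076  0.1034] rv [ 3.141e+00 -1.200e-02  2.000e-03] F [-0.01  0.37  0.2 ] w 0.04
[[1.0, -0.008, 0.001], [-0.008, -1.0, -0.0], [0.001, 0.0, -1.0]]
[269.54779835 174.04648352] [270.26101396 163.84615771]
```

View pics/c10.png

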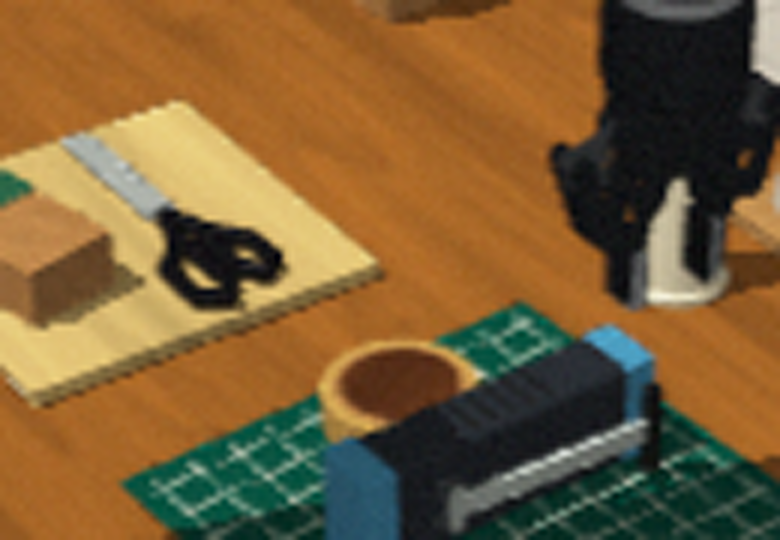

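Call:
{"fn": "carry_out", "kwargs": {"motion": "0.2 0 -2.5 0 0 0;0 0 -2.5 0 0 0;0 0 -1.8 0 0 0;0 0 -1 0 0 0;0 0 0 0 0 0;0 0 0 0 0 0"}}

```text
time_s: 17.42
ee_pos: [0.6425, -0.0076, 0.0256]
orientation: [3.141, -0.012, 0.003]
force: [0.6, -0.1, 0.9]
gripper_width: 0.04
```

```bash
python3 -c "
from h import *
o=log()
p,d=cap('side','side11')
cv2.imwrite('pics/c11.png',cv2.resize(p[130:200,210:310],None,fx=7,fy=7,interpolation=cv2.INTER_CUBIC))
"
```

```text
t 17.43 q [-0.17   0.417  1.772 -0.     0.951 -0.162] p [ 0.6425 -0.0076  0.0256] rv [ 3.141e+00 -1.200e-02  3.000e-03] F [ 0.56 -0.1   0.9 ] w 0.04
[[1.0, -0.007, 0.002], [-0.007, -1.0, -0.0], [0.002, 0.0, -1.0]]
```

View pics/c11.png

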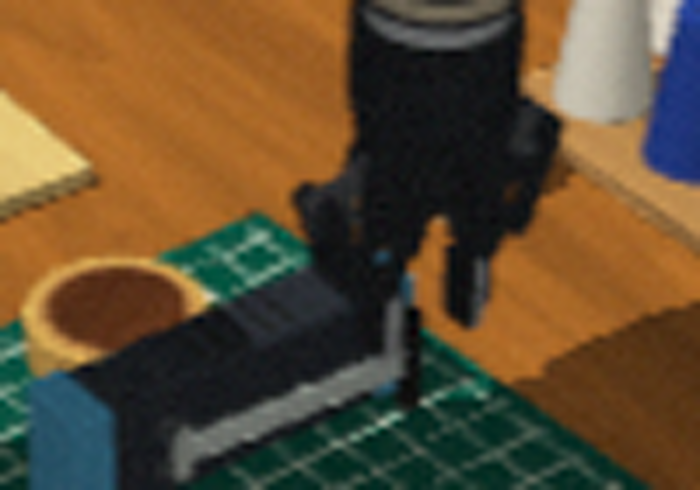

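```bash
python3 -c "
from h import *
f=lambda X:np.round((w2px('side',X)-[210,130])*7)
for x in (.63,.635,.64,.645): print('bar',x,f([x,-.004,.061]),f([x,-.01,.061]),f([x,-.004,.009]))
for s in (-.02,.02): print('finger',s,f([.6425+s,-.0186,.048]),f([.6425+s,.0034,.048]))
d=np.load('pics/side11.npy')
for x,y in [(412,330),(412,350),(412,390),(413,370),(395,340),(395,320),(470,310),(465,300)]: print(x,y,np.round(px2w('side',d,210+x/7,130+y/7),3))
"
```

```text
bar 0.63 [395. 318.] [404. 324.] [391. 409.]
bar 0.635 [404. 314.] [412. 320.] [400. 405.]
bar 0.64 [413. 310.] [421. 317.] [408. 401.]
bar 0.645 [421. 306.] [429. 313.] [416. 397.]
finger -0.02 [401. 362.] [371. 339.]
finger 0.02 [470. 332.] [440. 309.]
412 330 [ 0.638 -0.007  0.053]
412 350 [ 0.639 -0.007  0.041]
412 390 [ 0.637 -0.009  0.02 ]
413 370 [ 0.64  -0.006  0.028]
395 340 [ 0.619 -0.018  0.062]
395 320 [ 0.618 -0.018  0.074]
470 310 [ 0.663 -0.017  0.059]
465 300 [ 0.658 -0.019  0.068]
```

Call:
{"fn": "carry_out", "kwargs": {"motion": "-0.2 0 0 0 0 0;0 0 0 0 0 0;0 0 0 0 0 0;0 0 0 0 0 0;0 0 0 0 0 0", "claw": 0.6, "force": 20}}

```text
time_s: 18.1
ee_pos: [0.64, -0.0076, 0.0251]
orientation: [3.141, -0.012, 0.001]
force: [-0.5, -0.7, 4.1]
gripper_width: 0.0107
```

Call:
{"fn": "carry_out", "kwargs": {"motion": "0 -0.6 0 0 0 0;-0.1 -0.6 0 0 0 0;-0.1 -0.6 0 0 0 0;-0.1 -0.6 0 0 0 0;-0.2 -0.6 0 0 0 0;-0.2 -0.6 0 0 0 0;-0.2 -0.6 0 0 0 0;-0.2 -0.6 0 0 0 0;-0.3 -0.6 0 0 0 0;-0.3 -0.6 0 0 0 0;-0.3 -0.3 0 0 0 0;0 0 0 0 0 0"}}

```text
time_s: 19.6
ee_pos: [0.6194, -0.0708, 0.0245]
orientation: [3.142, -0.012, -0.0]
force: [3.7, -1.7, 2.1]
gripper_width: 0.0109
```

```bash
python3 -c "
from h import *
o=log()
p,d=cap('side','side12')
cv2.imwrite('pics/c12.png',cv2.resize(p[130:200,210:310],None,fx=7,fy=7,interpolation=cv2.INTER_CUBIC))
"
```

```text
t 19.6 q [-0.276  0.384  1.82  -0.     0.938 -0.268] p [ 0.6194 -0.0708  0.0245] rv [ 3.142 -0.012 -0.   ] F [ 3.69 -1.71  2.08] w 0.0109
[[1.0, -0.008, -0.0], [-0.008, -1.0, -0.0], [-0.0, 0.0, -1.0]]
```

View pics/c12.png

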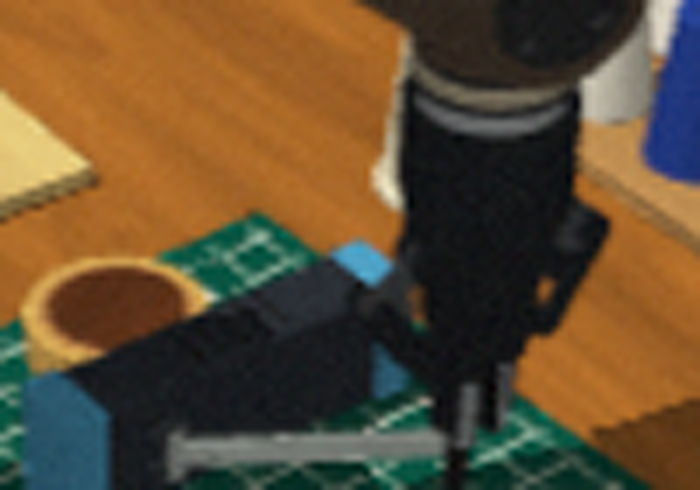

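Call:
{"fn": "carry_out", "kwargs": {"motion": "0 0 0 0 0 0;0 0 0 0 0 0;0 0 0 0 0 0;0 0 1 0 0 0;0 0 3 0 0 0;0 0 5 0 0 0;0 0 5 0 0 0;0 0 0 0 0 0", "claw": 4}}

```text
time_s: 20.65
ee_pos: [0.6231, -0.0714, 0.1719]
orientation: [3.138, -0.011, 0.018]
force: [0.1, -0.0, 1.2]
gripper_width: 0.04
```

```bash
python3 -c "
from h import *
o=log()
p,d=cap('side','side13');cap('top','top13')
cv2.imwrite('pics/c13.png',cv2.resize(p[110:230,160:310],None,fx=5,fy=5,interpolation=cv2.INTER_CUBIC))
for c in('side','top'):
  for n in ('leg_bar','lamp_mid','lamp_hinge'): print(c,n,[(round(o['conf'],2),np.round(o['centre'],3)) for o in arm.tip_of(n,c) if abs(o['centre'][1])<.15])
"
```

```text
t 20.65 q [-0.276  0.208  1.742 -0.     1.18  -0.268] p [ 0.6231 -0.0714  0.1719] rv [ 3.138 -0.011  0.018] F [ 0.09 -0.02  1.17] w 0.04
[[1.0, -0.007, 0.012], [-0.007, -1.0, -0.003], [0.012, 0.003, -1.0]]
side leg_bar [(0.73, array([ 0.617, -0.072,  0.035]))]
side lamp_mid [(0.56, array([0.56 , 0.034, 0.036]))]
side lamp_hinge [(0.74, array([ 0.411, -0.016,  0.005])), (0.66, array([0.51 , 0.005, 0.035]))]
top leg_bar []
top lamp_mid []
top lamp_hinge []
```

View pics/c13.png

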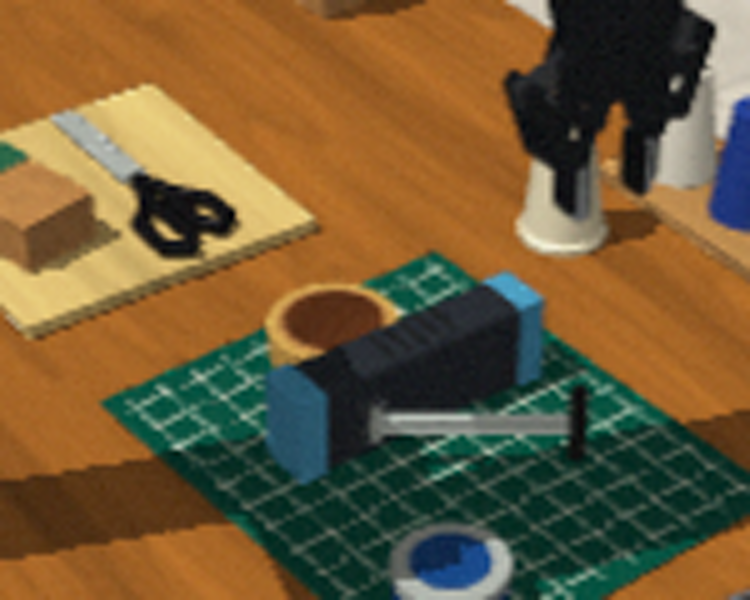

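Call:
{"fn": "carry_out", "kwargs": {"motion": "0 1 1 -1 0 0;0 1 1 -1 0 0;0 1 1 -1 0 0;0 1 0 -1 0 0;0 1 0 -1 0 0;0 1 0 -1 0 0;0 0 0 0 0 0", "claw": 6.5}}

```text
time_s: 21.92
ee_pos: [0.6187, -0.0087, 0.192]
orientation: [2.514, -0.004, -0.001]
force: [-0.0, 0.8, 0.4]
gripper_width: 0.0651
```

```bash
python3 - <<'E'
from h import *
log()
E
cat > kin.py <<'E'
import numpy as np,json
from scipy.optimize import least_squares
from scipy.spatial.transform import Rotation as Ro
D=[json.loads(l) for l in open('log.txt')]
Rz=lambda a:Ro.from_euler('z',a).as_matrix();Ry=lambda a:Ro.from_euler('y',a).as_matrix()
def fk(q,p):
    h,a2,a3,e,L,b,r0,s4,s6,c6=p
    R=Rz(q[0]);x=R@np.array([r0,b,h])
    R=R@Ry(q[1]);x=x+R@np.array([0,0,a2])
    R=R@Ry(q[2]);x=x+R@np.array([e,0,a3])
    R=R@Rz(s4*q[3])@Ry(q[4])
    x=x+R@np.array([0,0,L]);R=R@Rz(s6*q[5]+c6)
    return x,R
E
python3 - <<'E'
from kin import *
np.set_printoptions(precision=4,suppress=True)
for s4 in(1,-1):
 for s6 in(1,-1):
  def f(p):
    o=[]
    for q,x,r in D:
        X,R=fk(q,list(p[:7])+[s4,s6,p[7]])
        o+=list((X-x)*10);o+=list((R.T@Ro.from_rotvec(r).as_matrix()-np.eye(3)).ravel())
    return o
  best=min((least_squares(f,[.3,.5,.5,0,.25,.1,0,c]) for c in(0,3.14)),key=lambda z:z.cost)
  print(s4,s6,best.cost,best.x)
E
```

```text
t 21.93 q [ 0.08   0.267  1.732 -0.659  1.275  0.324] p [ 0.6187 -0.0087  0.192 ] rv [ 2.514e+00 -4.000e-03 -1.000e-03] F [-0.03  0.75  0.37] w 0.0651
[[1.0, -0.002, -0.002], [-0.003, -0.809, -0.587], [-0.0, 0.587, -0.809]]
1 1 2.2490460122633334e-07 [ 0.2403  0.443   0.5726  0.0206  0.2711  0.1009 -0.0001  3.1416]
1 -1 17.577103330597357 [ 0.2403  0.443   0.5726  0.0206  0.2711  0.1009 -0.0001  2.1226]
-1 1 1.9599067712440514 [-0.2377  0.4199  0.5945 -0.0121 -0.2175  0.0989 -0.0306  3.1234]
-1 -1 18.07226935514344 [-0.2377  0.4199  0.5945 -0.0121 -0.2175  0.0989 -0.0306  2.0723]
```

```bash
cat >> kin.py <<'E'
P=[ 0.2403,0.443,0.5726,0.0206,0.2711,0.1009,-0.0001,1,1,3.1416]
lo=np.array([-2.77,-.9,.21,-1.53,.24,-2.84]);hi=np.array([2.77,2.22,2.48,4.67,2.81,2.84])
def ik(x,R,q0=None):
    best=None
    seeds=[q0] if q0 is not None else []
    rng=np.random.default_rng(0)
    if q0 is None: seeds=[lo+(hi-lo)*rng.random(6) for _ in range(25)]
    for s in seeds:
        def f(q):
            X,Rq=fk(q,P);return np.r_[(X-x)*10,Ro.from_matrix(Rq.T@R).as_rotvec()]
        r=least_squares(f,np.clip(s,lo+1e-4,hi-1e-4),bounds=(lo,hi))
        if best is None or r.cost<best.cost-1e-9: best=r
    return best.x,best.cost
def pose(c,Rl,a,tip,flip=False):
    """lamp centre c, Rl cols x,y,z; tool axis in lamp (-sin a,0,-cos a); tip=(x,z) lamp coords of finger tip centre"""
    t=Rl@np.array([-np.sin(a),0,-np.cos(a)]); X=Rl@np.array([0,1,0])*(-1 if flip else 1)
    R=np.c_[X,np.cross(t,X),t]
    return c+Rl@np.array([tip[0],0,tip[1]])+.024*t,R
E
python3 - <<'E'
from kin import *
np.set_printoptions(precision=3,suppress=True)
c,s=np.cos(.38),np.sin(.38)
Rf=np.array([[s,c,0],[0,0,1],[c,-s,0]])
Rlie=np.c_[[-1,-.02,0],[.02,-1,0],[0,0,1]].astype(float)
cl=np.array([.561,.031,.035])
Ryaw=np.c_[[0,-1,0],[1,0,0],[0,0,1]].astype(float)
for a in (-.3,0,.15,.3,.5,.785):
  tip=(61,12) if a>.4 else ((70,8) if a>0 else (72,6)); tip=np.array(tip)/1000
  for fl in(False,True):
    x,R=pose(cl,Rlie,a,tip,fl);q1,e1=ik(x,R)
    x,R=pose(np.array([.545,-.015,.099]),Rf,a,tip,fl);q2,e2=ik(x,R)
    x,R=pose(np.array([.545,-.015,.1]),Ryaw,a,tip,fl);q3,e3=ik(x,R)
    print(a,fl,'lie %.1e'%e1,q1,'fin %.1e'%e2,q2,'yaw %.1e'%e3,q3)
E
```

```text
-0.3 False lie 1.7e-17 [-0.125  0.3    1.975 -0.047  1.164  1.451] fin 4.5e-19 [0.223 0.681 1.868 4.643 1.861 0.557] yaw 5.6e-25 [-0.212  0.162  1.999 -0.363  0.949 -0.003]
-0.3 True lie 6.1e-19 [-0.125  0.3    1.975 -0.047  1.164 -1.691] fin 2.5e-26 [ 0.223  0.681  1.868  4.643  1.861 -2.585] yaw 1.7e-02 [-0.288  0.131  2.015 -0.18   0.92   2.84 ]
0 False lie 2.7e-19 [-0.147  0.137  2.149 -0.     0.856  1.404] fin 8.6e-31 [ 0.231  0.591  1.826 -1.397  1.723  0.479] yaw 2.4e-24 [-0.342  0.16   1.977 -0.     1.005 -0.342]
0 True lie 6.8e-28 [-0.147  0.137  2.149 -0.     0.856 -1.738] fin 5.5e-28 [ 0.231  0.591  1.826 -1.397  1.723 -2.662] yaw 2.1e-20 [-0.342  0.16   1.977  0.     1.005  2.799]
0.15 False lie 1.8e-25 [-0.16   0.065  2.231  0.042  0.699  1.361] fin 1.1e-30 [ 0.225  0.552  1.803 -1.273  1.667  0.435] yaw 2.6e-26 [-0.402  0.175  1.962  0.157  1.07  -0.482]
0.15 True lie 4.0e-19 [-0.16   0.065  2.231  0.042  0.699 -1.781] fin 5.2e-25 [ 0.225  0.552  1.803 -1.273  1.667 -2.707] yaw 1.2e-27 [-0.402  0.175  1.962  0.157  1.07   2.66 ]
0.3 False lie 1.2e-29 [-0.176  0.001  2.3
[... 327 characters left out ...]
 1.4e-25 [-0.195 -0.049  2.404  0.339  0.313  1.058] fin 1.4e-25 [ 0.18   0.473  1.762 -0.982  1.558  0.323] yaw 7.4e-31 [-0.518  0.249  1.923  0.452  1.266 -0.721]
0.5 True lie 3.4e-30 [-0.195 -0.049  2.404  0.339  0.313 -2.084] fin 2.6e-18 [ 0.18   0.473  1.762 -0.982  1.558 -2.818] yaw 1.3e-30 [-0.518  0.249  1.923  0.452  1.266  2.421]
0.785 False lie 7.7e-03 [-0.259 -0.064  2.48   1.267  0.24   0.088] fin 1.2e-27 [ 0.111  0.413  1.731 -0.742  1.499  0.205] yaw 5.9e-23 [-0.6    0.353  1.882  0.628  1.449 -0.857]
0.785 True lie 9.7e-03 [-0.252 -0.082  2.479  1.077  0.24  -2.84 ] fin 3.7e-03 [ 0.123  0.418  1.74  -0.773  1.499 -2.84 ] yaw 1.2e-21 [-0.6    0.353  1.882  0.628  1.449  2.285]
```

```bash
cat > plan.py <<'E'
from kin import *
np.set_printoptions(precision=4,suppress=True)
def rows(x0,R0,x1,R1,n):
    rv=Ro.from_matrix(R1@R0.T).as_rotvec()/np.radians(6)
    print('dx cm',(x1-x0)*100,'rot units',rv,'per row n=%d'%n,(x1-x0)*100/n,rv/n)
    q=None
    for k in range(n+1):
        x=x0+(x1-x0)*k/n;R=Ro.from_rotvec(rv*np.radians(6)*k/n).as_matrix()@R0
        q,e=ik(x,R,q) if q is not None else ik(x,R)
        if k%2==0 or e>1e-6: print(k,'%.0e'%e,q)
c,s=np.cos(.38),np.sin(.38)
Rlie=Ro.from_euler('z',180+1.1,degrees=True).as_matrix()
cl=np.array([.561,.031,.035])
a=.3;tip=np.array([.069,0.])
E
python3 - <<'E'
from plan import *
x0=np.array([.6187,-.0087,.192]);R0=Ro.from_rotvec([2.514,-.004,-.001]).as_matrix()
x1,R1=pose(cl,Rlie,a,tip);t=R1[:,2];print('grasp tcp',x1,'t',t,Ro.from_matrix(R1).as_rotvec())
rows(x0,R0,x1-.09*t,R1,20)
q,e=ik(x1-.09*t,R1);print(q);print(ik(x1,R1,q))
E
```

```text
grasp tcp [0.4991 0.0298 0.0121] t [ 0.2955  0.0057 -0.9553] [-2.0785  2.0389 -0.3082]
dx cm [-14.6188   3.8001  -9.3948] rot units [  6.948   -6.8342 -13.6223] per row n=20 [-0.7309  0.19   -0.4697] [ 0.3474 -0.3417 -0.6811]
0 1e-20 [ 0.0794  0.2667  1.7317 -0.6584  1.2747  0.3238]
2 3e-30 [ 0.0595  0.2398  1.7609 -0.5814  1.2592  0.4429]
4 9e-30 [ 0.0369  0.2069  1.7985 -0.5051  1.2323  0.5586]
6 2e-28 [ 0.012   0.1682  1.8444 -0.4298  1.1949  0.6702]
8 7e-27 [-0.0149  0.1243  1.898  -0.3556  1.1479  0.7771]
10 3e-25 [-0.0433  0.0757  1.9587 -0.2822  1.0923  0.8787]
12 1e-23 [-0.0727  0.0227  2.0257 -0.2093  1.0296  0.9747]
14 6e-22 [-0.1027 -0.0341  2.0983 -0.1362  0.9609  1.0651]
16 6e-20 [-0.1326 -0.0943  2.1756 -0.0622  0.8876  1.1498]
18 7e-31 [-0.1616 -0.1574  2.2567  0.0135  0.8111  1.2292]
20 4e-26 [-0.1888 -0.2233  2.3408  0.0914  0.7323  1.3038]
[-0.1888 -0.2233  2.3408  0.0914  0.7323  1.3038]
(array([-0.1753,  0.0219,  2.3157,  0.1168,  0.5122,  1.2829]), np.float64(1.1657869015787648e-29))
```

Call:
{"fn": "carry_out", "kwargs": {"motion": "-0.91 0.24 -0.59 0.434 -0.427 -0.851;-0.91 0.24 -0.59 0.434 -0.427 -0.851;-0.91 0.24 -0.59 0.434 -0.427 -0.851;-0.91 0.24 -0.59 0.434 -0.427 -0.851;-0.91 0.24 -0.59 0.434 -0.427 -0.851;-0.91 0.24 -0.59 0.434 -0.427 -0.851;-0.91 0.24 -0.59 0.434 -0.427 -0.851;-0.91 0.24 -0.59 0.434 -0.427 -0.851;-0.91 0.24 -0.59 0.434 -0.427 -0.851;-0.91 0.24 -0.59 0.434 -0.427 -0.851;-0.91 0.24 -0.59 0.434 -0.427 -0.851;-0.91 0.24 -0.59 0.434 -0.427 -0.851"}}

```text
time_s: 23.42
ee_pos: [0.5105, 0.0174, 0.1241]
orientation: [2.598, -1.741, 0.264]
force: [-0.4, -0.2, -0.8]
gripper_width: 0.065
```

Call:
{"fn": "carry_out", "kwargs": {"motion": "-0.91 0.24 -0.59 0.434 -0.427 -0.851;-0.91 0.24 -0.59 0.434 -0.427 -0.851;-0.91 0.24 -0.59 0.434 -0.427 -0.851;-0.91 0.24 -0.59 0.434 -0.427 -0.851;0 0 0 0 0 0;0 0 0 0 0 0"}}

```text
time_s: 24.18
ee_pos: [0.475, 0.0272, 0.1011]
orientation: [-2.075, 2.044, -0.311]
force: [-0.3, -0.4, 0.0]
gripper_width: 0.0652
```

```bash
python3 - <<'E'
from h import *
o=log()
p,d=cap('side','side14')
cv2.imwrite('pics/c14.png',cv2.resize(p[90:230,140:310],None,fx=4.2,fy=4.2,interpolation=cv2.INTER_CUBIC))
from plan import *
x1,R1=pose(cl,Rlie,a,tip)
R0=Ro.from_rotvec(o['orientation']).as_matrix();print(x1-o['ee_pos'],Ro.from_matrix(R1@R0.T).as_rotvec()/np.radians(6))
# lamp top fit from side depth
m=arm.camera_model('side');K=np.array(m['intrinsics']);R=np.array(m['R']);t=np.array(m['t'])
v,u=np.mgrid[:384,:512]
Q=(np.stack([(u-K[0,2])/K[0,0]*d,(v-K[1,2])/K[1,1]*d,d],-1)-t)@R
s=(abs(Q[...,2]-.066)<.006)&(Q[...,0]>.45)&(Q[...,0]<.67)&(Q[...,1]>-.02)&(Q[...,1]<.08)&(d>0)
print(s.sum(),cv2.minAreaRect((Q[s][:,:2]*1000).astype(np.float32)))
E
```

```text
t 24.18 q [-0.191 -0.222  2.334  0.088  0.737  1.308] p [0.475  0.0272 0.1011] rv [-2.075  2.044 -0.311] F [-0.26 -0.37  0.01] w 0.0652
[[0.015, -0.955, 0.296], [-1.0, -0.015, 0.003], [0.002, -0.296, -0.955]]
[ 0.0241  0.0026 -0.089 ] [0.0147 0.005  0.0395]
512 ((553.7099609375, 30.16086196899414), (190.89886474609375, 45.10392761230469), 1.1634646654129028)
```

View pics/c14.png

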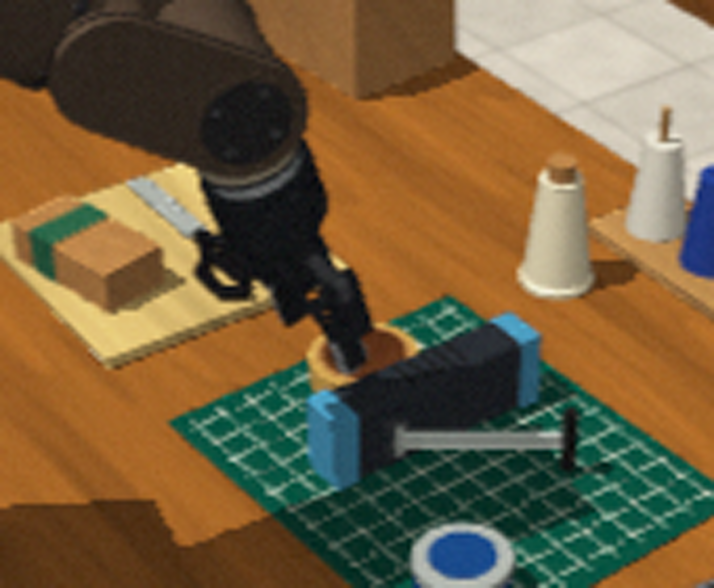

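```bash
python3 - <<'E'
from h import *
for f in ('side13','side14'):
  p=cv2.imread('pics/%s.png'%f);d=np.load('pics/%s.npy'%f)
  m=arm.camera_model('side');K=np.array(m['intrinsics']);R=np.array(m['R']);t=np.array(m['t'])
  v,u=np.mgrid[:384,:512]
  Q=(np.stack([(u-K[0,2])/K[0,0]*d,(v-K[1,2])/K[1,1]*d,d],-1)-t)@R
  hsv=cv2.cvtColor(p,cv2.COLOR_BGR2HSV)
  b=(hsv[...,0]>90)&(hsv[...,0]<115)&(hsv[...,1]>100)&(hsv[...,2]>60)&(Q[...,2]>.02)&(Q[...,1]>-.02)&(Q[...,1]<.06)&(Q[...,0]>.44)&(Q[...,0]<.68)
  A=Q[b];H=A[A[:,0]<.55];F=A[A[:,0]>.55]
  print(f,len(H),len(F),np.percentile(H,[2,50,98],axis=0).round(4).tolist(),np.percentile(F,[2,50,98],axis=0).round(4).tolist())
  tp=b&(abs(Q[...,2]-.067)<.005);T=Q[tp];
  for S in (T[T[:,0]<.55],T[T[:,0]>.55]): print('top caps',len(S),S.mean(0) if len(S) else 0,S.min(0),S.max(0))
E
```

```text
side13 204 86 [[0.4581, 0.0082, 0.0216], [0.4652, 0.0179, 0.052], [0.4823, 0.0479, 0.0693]] [[0.6295, 0.0098, 0.0231], [0.639, 0.0146, 0.0644], [0.6497, 0.0476, 0.0703]]
top caps 67 [0.46982028 0.0283656  0.06597891] [0.45820926 0.00958221 0.06210131] [0.48282879 0.05131717 0.07089585]
top caps 46 [0.63830946 0.02758956 0.06720722] [0.62823953 0.00886592 0.0630084 ] [0.65076865 0.04977082 0.07151666]
side14 208 89 [[0.4582, 0.0087, 0.0212], [0.4645, 0.0197, 0.052], [0.4825, 0.0486, 0.0693]] [[0.6299, 0.0097, 0.0203], [0.6409, 0.0152, 0.062], [0.6483, 0.0474, 0.0703]]
top caps 75 [0.46976777 0.02806772 0.0661179 ] [0.45867777 0.00584145 0.06205059] [0.48339027 0.05051032 0.07069084]
top caps 44 [0.63895209 0.02884347 0.06644513] [0.62945243 0.00915648 0.06203096] [0.64932113 0.05222929 0.07054702]
```

Call:
{"fn": "carry_out", "kwargs": {"motion": "0 0.1 -2.5 0 0 0;0.6 0 -2.5 0 0 0;0.6 0 -2 0 0 0;0.5 0 -1.4 0 0 0;0.2 0 -0.5 0 0 0;0 0 0 0 0 0;0 0 0 0 0 0", "claw": 7}}

```text
time_s: 25.1
ee_pos: [0.4937, 0.0288, 0.0119]
orientation: [-2.075, 2.044, -0.31]
force: [-0.5, -0.3, 0.9]
gripper_width: 0.0702
```

```bash
python3 - <<'E'
from h import *
o=log()
p,d=cap('side','side15')
cv2.imwrite('pics/c15.png',cv2.resize(p[110:220,170:300],None,fx=5.4,fy=5.4,interpolation=cv2.INTER_CUBIC))
E
```

```text
t 25.1 q [-0.179  0.01   2.329  0.115  0.511  1.285] p [0.4937 0.0288 0.0119] rv [-2.075  2.044 -0.31 ] F [-0.46 -0.28  0.92] w 0.0702
[[0.015, -0.955, 0.296], [-1.0, -0.015, 0.004], [0.001, -0.296, -0.955]]
```

View pics/c15.png

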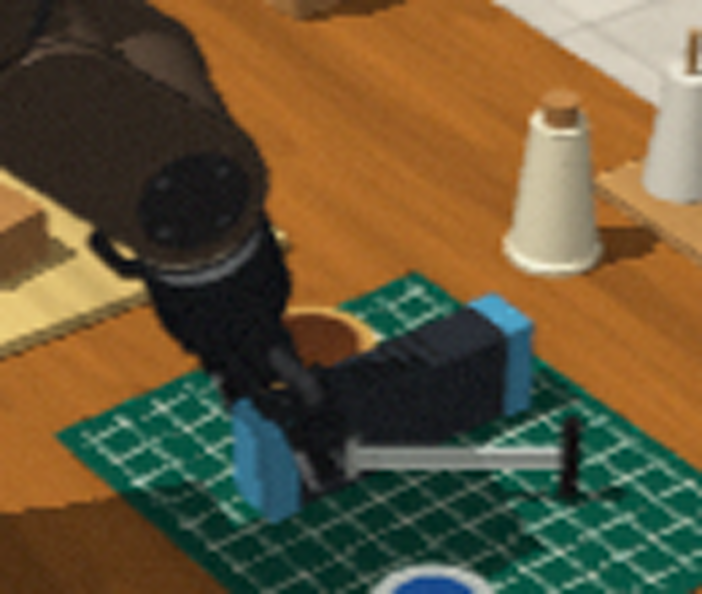

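Call:
{"fn": "carry_out", "kwargs": {"motion": "-0.7 0 0 0 0 0;0 0 0 0 0 0;0 0 0 0 0 0;0 0 0 0 0 0;0 0 0 0 0 0", "claw": 3, "force": 120}}

```text
time_s: 25.78
ee_pos: [0.4851, 0.0291, 0.0114]
orientation: [-2.077, 2.045, -0.306]
force: [-5.3, 0.0, 7.2]
gripper_width: 0.0386
```

Call:
{"fn": "carry_out", "kwargs": {"motion": "0 0 0.3 0 0 0;0 0 0.7 0 0 0;0 0 1 0 0 0;0 0 1 0 0 0;0 0 0 0 0 0"}}

```text
time_s: 26.4
ee_pos: [0.4871, 0.0287, 0.0426]
orientation: [-2.074, 2.043, -0.312]
force: [-0.2, 0.3, -5.1]
gripper_width: 0.0385
```

```bash
python3 - <<'E'
from h import *
o=log()
p,d=cap('side','side16')
cv2.imwrite('pics/c16.png',cv2.resize(p[110:220,170:300],None,fx=5.4,fy=5.4,interpolation=cv2.INTER_CUBIC))
E
```

```text
t 26.4 q [-0.182 -0.076  2.337  0.103  0.586  1.296] p [0.4871 0.0287 0.0426] rv [-2.074  2.043 -0.312] F [-0.19  0.26 -5.05] w 0.0385
[[0.015, -0.955, 0.297], [-1.0, -0.014, 0.003], [0.001, -0.297, -0.955]]
```

View pics/c16.png

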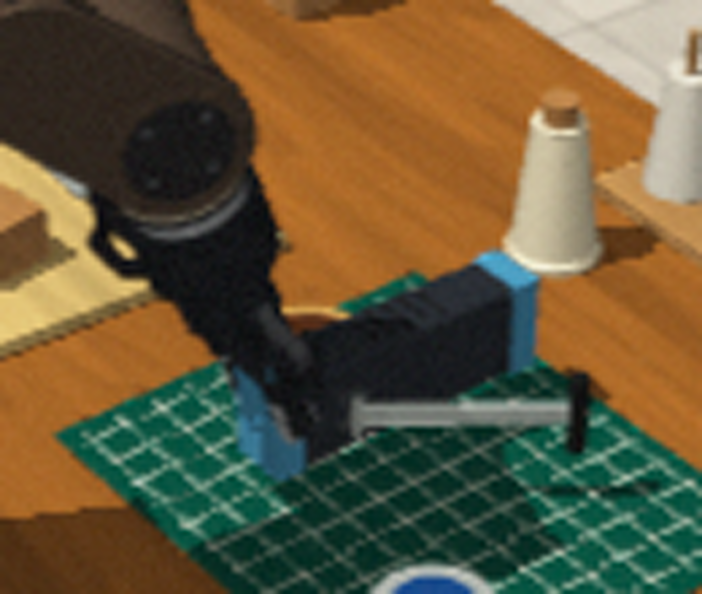

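```bash
cat > fin.py <<'E'
from plan import *
xg=np.array([.4851,.0291,.0114]);Rg=Ro.from_rotvec([-2.077,2.045,-.306]).as_matrix()
Rl0=Ro.from_euler('z',180.7,degrees=True).as_matrix();cl0=np.array([.5555,.029,.035])
# lamp in tool
Rt=Rg.T@Rl0;pt=Rg.T@(cl0-xg)
def tcp(c,Rl):
    R=Rl@Rt.T;return c-R@pt,R
Rf=Ro.from_euler('z',2.7,degrees=True).as_matrix()@np.array([[s,c,0],[0,0,1],[c,-s,0]])
E
python3 - <<'E'
from fin import *
x0=np.array([.4871,.0287,.0426]);R0=Ro.from_rotvec([-2.074,2.043,-.312]).as_matrix()
Rl=R0@Rt;cl=x0+R0@pt;print('lamp now',cl)
tgt=np.array([.545,-.012,.135])
rv=Ro.from_matrix(Rf@Rl.T).as_rotvec();print('total deg',np.degrees(np.linalg.norm(rv)),rv/np.radians(6))
n=22;prev=x0;q=None;st=[]
for k in range(1,n+1):
    f=k/n;g=min(1,k/8)
    zc=cl[2]+(.2-cl[2])*g if k<=15 else .2+(tgt[2]-.2)*(k-15)/7
    cc=np.r_[cl[:2]+(tgt[:2]-cl[:2])*f,zc]
    R=Ro.from_rotvec(rv*f).as_matrix();x,Rt_=tcp(cc,R@Rl)
    q,e=ik(x,Rt_,q) if q is not None else ik(x,Rt_)
    # lowest points
    pts=np.array([[sx*.095,sy*.02,sz*.032] for sx in(-1,1) for sy in(-1,1) for sz in(-1,1)]+[[-.056,.102,z] for z in(-.026,.026)])
    W=cc+pts@(R@Rl).T
    d=(x-prev)*100;prev=np.round(d,1)/100+prev
    st.append(' '.join('%g'%v for v in np.round(d,1))+' '+' '.join('%.3f'%v for v in rv/n/np.radians(6)))
    print(k,np.round(d,1),'e%.0e'%e,q,'low',W[:,2].min().round(3),'bar',W[8].round(3))
print(';'.join(st[:11]));print(';'.join(st[11:]))
E
```

```text
lamp now [0.5574 0.0286 0.0666]
total deg 134.73366803179982 [-10.0951  13.9837  14.3805]
1 [-0.2 -0.8  2.2] e9e-21 [-0.1753 -0.0903  2.2908  0.025   0.7045  1.2879] low 0.044 bar [ 0.619 -0.072  0.058]
2 [-0.1 -0.7  2.1] e1e-25 [-0.1656 -0.0956  2.2413 -0.0399  0.8165  1.2648] low 0.054 bar [ 0.624 -0.07   0.075]
3 [-0.  -0.8  2.3] e1e-26 [-0.1531 -0.0934  2.1897 -0.0978  0.9226  1.2324] low 0.063 bar [ 0.628 -0.069  0.092]
4 [ 0.  -0.7  2.2] e7e-26 [-0.1383 -0.0852  2.1367 -0.1519  1.023   1.1935] low 0.073 bar [ 0.632 -0.067  0.108]
5 [ 0.1 -0.6  2.2] e8e-26 [-0.1218 -0.0724  2.0833 -0.2041  1.1179  1.1491] low 0.083 bar [ 0.635 -0.064  0.124]
6 [ 0.2 -0.6  2.3] e9e-26 [-0.1037 -0.0561  2.0301 -0.2558  1.2076  1.1001] low 0.094 bar [ 0.639 -0.062  0.139]
7 [ 0.3 -0.6  2.3] e5e-26 [-0.0846 -0.0372  1.9778 -0.3076  1.292   1.0466] low 0.105 bar [ 0.641 -0.059  0.153]
8 [ 0.3 -0.5  2.2] e3e-26 [-0.0646 -0.0168  1.9269 -0.3604  1.3712  0.9888] low 0.117 bar [ 0.644 -0.056  0.167]
9 [ 0.4 -0.5  0.6] e5e-29 [-0.0441  0.0188  1.8948 -0.4164  1.4165  0.9393] low 0.112 bar [ 0.646 -0.053  
[... 1480 characters left out ...]
5]
-0.2 -0.8 2.2 -0.459 0.636 0.654;-0.1 -0.7 2.1 -0.459 0.636 0.654;-0 -0.8 2.3 -0.459 0.636 0.654;0 -0.7 2.2 -0.459 0.636 0.654;0.1 -0.6 2.2 -0.459 0.636 0.654;0.2 -0.6 2.3 -0.459 0.636 0.654;0.3 -0.6 2.3 -0.459 0.636 0.654;0.3 -0.5 2.2 -0.459 0.636 0.654;0.4 -0.5 0.6 -0.459 0.636 0.654;0.4 -0.4 0.6 -0.459 0.636 0.654;0.5 -0.4 0.5 -0.459 0.636 0.654
0.5 -0.2 0.5 -0.459 0.636 0.654;0.6 -0.3 0.5 -0.459 0.636 0.654;0.5 -0.1 0.4 -0.459 0.636 0.654;0.7 -0.1 0.4 -0.459 0.636 0.654;0.6 -0 -0.6 -0.459 0.636 0.654;0.6 0 -0.7 -0.459 0.636 0.654;0.7 0.1 -0.7 -0.459 0.636 0.654;0.6 0.1 -0.8 -0.459 0.636 0.654;0.6 0.3 -0.8 -0.459 0.636 0.654;0.6 0.2 -0.9 -0.459 0.636 0.654;0.5 0.3 -1 -0.459 0.636 0.654
```

Call:
{"fn": "carry_out", "kwargs": {"motion": "-0.2 -0.8 2.2 -0.46 0.636 0.654;-0.1 -0.7 2.1 -0.46 0.636 0.654;0 -0.8 2.3 -0.46 0.636 0.654;0 -0.7 2.2 -0.46 0.636 0.654;0.1 -0.6 2.2 -0.46 0.636 0.654;0.2 -0.6 2.3 -0.46 0.636 0.654;0.3 -0.6 2.3 -0.46 0.636 0.654;0.3 -0.5 2.2 -0.46 0.636 0.654;0.4 -0.5 0.6 -0.46 0.636 0.654;0.4 -0.4 0.6 -0.46 0.636 0.654;0.5 -0.4 0.5 -0.46 0.636 0.654"}}

```text
time_s: 27.82
ee_pos: [0.5061, -0.0366, 0.2353]
orientation: [2.391, -0.896, -0.054]
force: [-0.9, 0.4, -6.2]
gripper_width: 0.0387
```

Call:
{"fn": "carry_out", "kwargs": {"motion": "0.5 -0.2 0.5 -0.46 0.636 0.654;0.6 -0.3 0.5 -0.46 0.636 0.654;0.5 -0.1 0.4 -0.46 0.636 0.654;0.7 -0.1 0.4 -0.46 0.636 0.654;0.6 0 -0.6 -0.46 0.636 0.654;0.6 0 -0.7 -0.46 0.636 0.654;0.7 0.1 -0.7 -0.46 0.636 0.654;0.6 0.1 -0.8 -0.46 0.636 0.654;0.6 0.3 -0.8 -0.46 0.636 0.654;0.6 0.2 -0.9 -0.46 0.636 0.654;0.5 0.3 -1 -0.46 0.636 0.654;0 0 0 0 0 0"}}

```text
time_s: 29.32
ee_pos: [0.5694, -0.0334, 0.1949]
orientation: [1.833, 0.314, -0.325]
force: [0.1, -0.2, -6.4]
gripper_width: 0.0387
```

```bash
python3 - <<'E'
from h import *
from fin import *
o=log()
R0=Ro.from_rotvec(o['orientation']).as_matrix();print('lamp est',o['ee_pos']+R0@pt,(R0@Rt).tolist(),Ro.from_matrix(Rf@(R0@Rt).T).as_rotvec()/np.radians(6))
p,d=cap('side','side17');t,d=cap('top','top17')
cv2.imwrite('pics/c17.png',np.hstack([cv2.resize(p[70:220,150:300],None,fx=2.6,fy=2.6,interpolation=cv2.INTER_CUBIC),cv2.resize(t[100:250,150:300],None,fx=2.6,fy=2.6,interpolation=cv2.INTER_CUBIC)]))
for n in ('leg_bar','lamp_mid','lamp_hinge'): print(n,[(round(o['conf'],2),np.round(o['centre'],3)) for o in arm.tip_of(n,'side') if abs(o['centre'][1])<.15])
E
```

```text
t 29.32 q [ 0.208  0.433  1.812 -1.187  1.602  0.316] p [ 0.5694 -0.0334  0.1949] rv [ 1.833  0.314 -0.325] F [ 0.07 -0.15 -6.43] w 0.0387
[[0.925, 0.375, -0.061], [0.048, -0.276, -0.96], [-0.377, 0.885, -0.273]]
lamp est [ 0.5427 -0.0109  0.1293] [[0.37363653768206, 0.9261720190686087, -0.05100126276220531], [0.01689190187498919, 0.04818037537977231, 0.998695807080069], [0.9274213720634266, -0.3740107518810671, 0.0023571417756525002]] [-0.0209 -0.0329 -0.0373]
leg_bar [(0.61, array([ 0.614, -0.009,  0.035]))]
lamp_mid [(0.8, array([ 0.542, -0.011,  0.129]))]
lamp_hinge [(0.85, array([ 0.581, -0.009,  0.155]))]
```

View pics/c17.png

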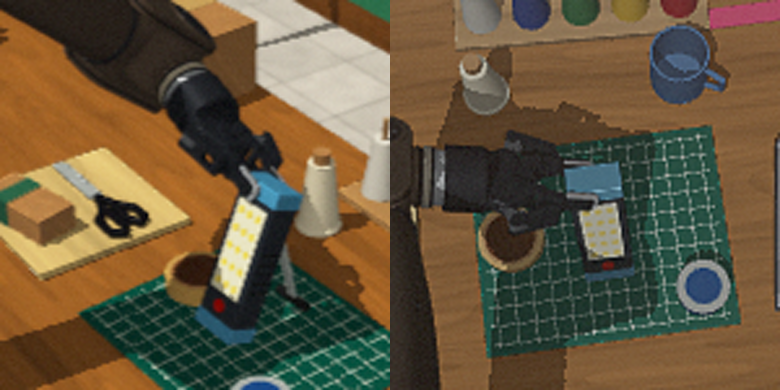

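Call:
{"fn": "carry_out", "kwargs": {"motion": "0 0 -0.8 0 0 0;0 0 -0.8 0 0 0;0 0 -0.6 0 0 0;0 0 -0.3 0 0 0;0 0 -0.2 0 0 0;0 0 0 0 0 0;0 0 0 0 0 0"}}

```text
time_s: 30.45
ee_pos: [0.5702, -0.0341, 0.1724]
orientation: [1.827, 0.309, -0.323]
force: [-0.1, -0.2, -7.2]
gripper_width: 0.0385
```

Call:
{"fn": "carry_out", "kwargs": {"motion": "0 0 -0.15 0 0 0;0 0 -0.15 0 0 0;0 0 0 0 0 0;0 0 0 0 0 0"}}

```text
time_s: 30.95
ee_pos: [0.57, -0.0341, 0.1691]
orientation: [1.827, 0.309, -0.323]
force: [-0.1, 0.7, -6.1]
gripper_width: 0.0387
```

Call:
{"fn": "carry_out", "kwargs": {"motion": "0 0 -0.15 0 0 0;0 0 -0.1 0 0 0;0 0 0 0 0 0;0 0 0 0 0 0"}}

```text
time_s: 31.45
ee_pos: [0.5701, -0.0341, 0.1673]
orientation: [1.827, 0.308, -0.323]
force: [0.1, 0.5, -2.4]
gripper_width: 0.0386
```

```bash
python3 - <<'E'
from h import *
from fin import *
o=log();print(o['torque'])
R0=Ro.from_rotvec(o['orientation']).as_matrix();Rl=R0@Rt;cc=o['ee_pos']+R0@pt;print('lamp',cc,'foot back z',(cc+Rl@[-.095,.02,0])[2],'bar bottom',(cc+Rl@[-.056,.102,0])[2]-.006,'lean',np.arccos(Rl[2,0]),'zl',Rl[:,2])
p,d=cap('side','side18')
cv2.imwrite('pics/c18.png',cv2.resize(p[90:210,170:310],None,fx=5,fy=5,interpolation=cv2.INTER_CUBIC))
E
```

```text
t 31.45 q [ 0.208  0.48   1.812 -1.191  1.589  0.364] p [ 0.5701 -0.0341  0.1673] rv [ 1.827  0.308 -0.323] F [ 0.12  0.55 -2.39] w 0.0386
[[0.927, 0.371, -0.062], [0.044, -0.27, -0.962], [-0.374, 0.889, -0.266]]
[ 1.0237 -0.1131 -0.1767]
lamp [ 0.5438 -0.0121  0.1015] foot back z 0.005837073030530951 bar bottom 0.005664231900679292 lean 0.3797631284582246 zl [-0.0493  0.9988 -0.0054]
```

View pics/c18.png

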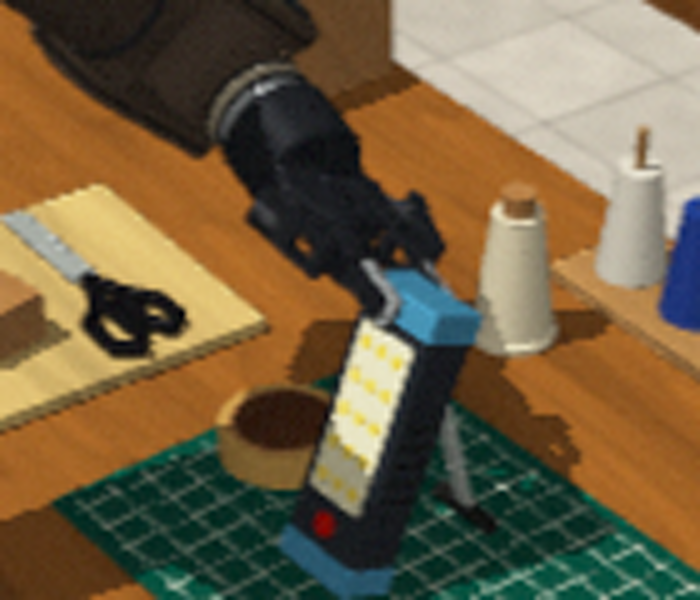

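Call:
{"fn": "carry_out", "kwargs": {"motion": "0 0 -0.1 0 0 0;0 0 0 0 0 0;0 0 -0.1 0 0 0;0 0 0 0 0 0;0 0 0 0 0 0"}}

```text
time_s: 32.12
ee_pos: [0.5706, -0.034, 0.1674]
orientation: [1.824, 0.306, -0.322]
force: [-3.5, 1.7, 7.1]
gripper_width: 0.0383
```

Call:
{"fn": "carry_out", "kwargs": {"motion": "0 0 0.1 0 0 0;0 0 0 0 0 0"}}

```text
time_s: 32.38
ee_pos: [0.5703, -0.0341, 0.1673]
orientation: [1.825, 0.307, -0.322]
force: [-3.0, 1.4, 5.7]
gripper_width: 0.0385
```

Call:
{"fn": "carry_out", "kwargs": {"motion": "0 0 0 0 0 0;0 0 0 0 0 0;0 0 0 0 0 0;0 0 0 0 0 0", "claw": 6.5, "force": 20}}

```text
time_s: 32.88
ee_pos: [0.57, -0.0342, 0.1653]
orientation: [1.827, 0.309, -0.323]
force: [-0.2, -0.3, 0.2]
gripper_width: 0.0651
```

```bash
python3 - <<'E'
from h import *
o=log()
print('tool t',Ro.from_rotvec(o['orientation']).as_matrix()[:,2])
p,d=cap('side','side19');t,d=cap('top','top19')
cv2.imwrite('pics/c19.png',np.hstack([cv2.resize(p[90:210,170:310],None,fx=2.8,fy=2.8,interpolation=cv2.INTER_CUBIC),cv2.resize(t[110:230,160:300],None,fx=2.8,fy=2.8,interpolation=cv2.INTER_CUBIC)]))
for n in ('leg_bar','lamp_mid','lamp_hinge'): print(n,[(round(o['conf'],2),np.round(o['centre'],3)) for o in arm.tip_of(n,'side') if abs(o['centre'][1])<.15])
E
```

```text
t 32.88 q [ 0.207  0.483  1.813 -1.191  1.587  0.366] p [ 0.57   -0.0342  0.1653] rv [ 1.827  0.309 -0.323] F [-0.18 -0.29  0.24] w 0.0651
[[0.926, 0.372, -0.061], [0.045, -0.27, -0.962], [-0.375, 0.888, -0.267]]
tool t [-0.0613032  -0.96172135 -0.26708417]
leg_bar [(0.42, array([ 0.618, -0.011,  0.009]))]
lamp_mid []
lamp_hinge [(0.94, array([ 0.581, -0.012,  0.13 ]))]
```

View pics/c19.png

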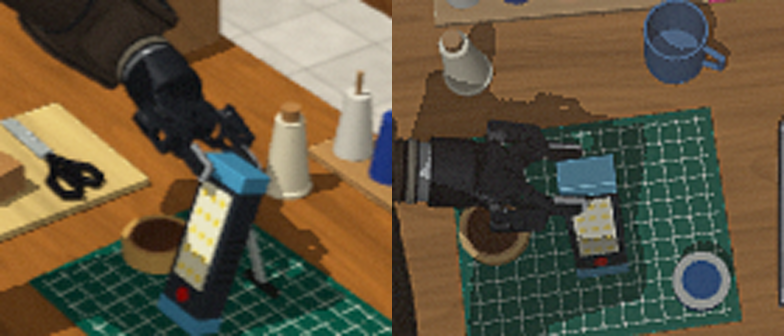

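Call:
{"fn": "carry_out", "kwargs": {"motion": "0.05 0.96 0.27 0 0 0;0.1 1.9 0.5 0 0 0;0.1 1.9 0.5 0 0 0;0.1 1.9 0.5 0 0 0;0.2 2.9 0.8 0 0 0;0.2 2.9 0.8 0 0 0;0.2 2.9 0.8 0 0 0;0 0 0 0 0 0"}}

```text
time_s: 34.12
ee_pos: [0.5801, 0.1224, 0.2084]
orientation: [1.828, 0.311, -0.318]
force: [0.4, -0.8, -0.0]
gripper_width: 0.0649
```

```bash
python3 - <<'E'
from h import *
o=log()
p,d=cap('side','side20');t,dt=cap('top','top20')
cv2.imwrite('pics/c20.png',np.hstack([cv2.resize(p[90:230,160:320],None,fx=2.5,fy=2.5,interpolation=cv2.INTER_CUBIC),cv2.resize(t[100:240,150:310],None,fx=2.5,fy=2.5,interpolation=cv2.INTER_CUBIC)]))
for c in('side','top'):
 for n in ('leg_bar','lamp_mid','lamp_hinge'): print(c,n,[(round(o['conf'],2),np.round(o['centre'],3)) for o in arm.tip_of(n,c) if abs(o['centre'][1])<.15])
 for n in ('pin_tin','tape','thread','clapper','stapler'):print(c,n,[(round(o['conf'],2),np.round(o['centre'],3)) for o in arm.tip_of(n,c)][:1])
E
```

```text
t 34.12 q [ 0.429  0.561  1.597 -1.063  1.801  0.319] p [0.5801 0.1224 0.2084] rv [ 1.828  0.311 -0.318] F [ 0.41 -0.76 -0.03] w 0.0649
[[0.927, 0.371, -0.058], [0.048, -0.27, -0.962], [-0.372, 0.889, -0.268]]
side leg_bar [(0.49, array([ 0.617, -0.007,  0.011]))]
side lamp_mid [(0.96, array([ 0.542, -0.01 ,  0.101]))]
side lamp_hinge [(0.69, array([ 0.58 , -0.011,  0.13 ]))]
side pin_tin [(0.97, array([ 0.468, -0.134,  0.005]))]
side tape [(0.81, array([0.56 , 0.112, 0.002]))]
side thread [(0.95, array([0.778, 0.141, 0.001]))]
side clapper [(0.78, array([ 0.608, -0.369,  0.003]))]
side stapler [(0.94, array([ 0.535, -0.349,  0.003]))]
top leg_bar []
top lamp_mid [(0.75, array([ 0.544, -0.014,  0.1  ]))]
top lamp_hinge [(0.95, array([ 0.584, -0.009,  0.13 ])), (0.46, array([ 0.541, -0.015,  0.094]))]
top pin_tin [(0.79, array([ 0.467, -0.133,  0.002]))]
top tape [(0.62, array([0.561, 0.109, 0.001]))]
top thread [(0.63, array([ 0.774,  0.14 , -0.002]))]
top clapper [(0.88, array([ 0.61 , -0.369,  0.002]))]
top stapler [(0.74, array([ 0.534, -0.348,  0.004]))]
```

View pics/c20.png

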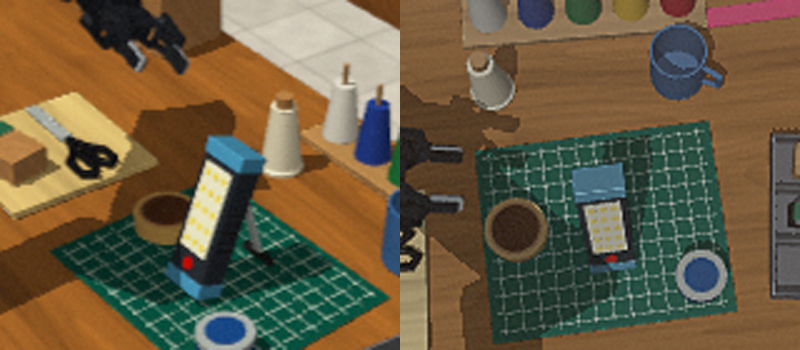

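The lamp stands free on the mat and is lit-face to the near edge; the arm is clear of it. Handing in.

```bash
python3 -c "
from bench import arm
print(arm.hand_in())"
```

```text
the job is handed in; nothing more can be done
None
```

The lamp is standing on its own on the mat, leaning back on its open leg with its light towards the near edge. I handed the job in at about 34 s of the 56 s limit; no verdict is reported.

**What I did:** I lifted the lamp out of the tray and laid it on its side on the mat. I gripped the cross-bar and swung the leg out past centre. It held itself open after release, with the bar measured at (0.617, -0.072) against (0.619, -0.071) expected for fully open. I then re-gripped the lamp near its head, turned it upright, lowered it until it touched, let go and backed the arm off.

**Last checks:**

| Check | Measured | Required |
|---|---|---|
| Lamp centre height | about 100 mm | 88–108 mm |
| Lean | 0.38 rad (from the arm's pose just before letting go) | 0.27–0.49 rad |
| Cross-bar height | about 9–11 mm | under 16 mm |
| Squareness to the mat | within about 0.05 rad (from the arm's pose) | within 0.3 rad |

- **Position:** the lamp centre is near (0.543, -0.012), well inside the mat limits.
- **Bystanders:** the pin tin and tape read within a few millimetres of where they were at the start. The thread, clapper and stapler look in place in the pictures, but I took no starting measurement of them. I did not measure the mug, chalk box or shears, though no move went near them.

**What disagreed:**
- **First grasp:** it closed on top of the lamp, because the open fingertips sit about 22–24 mm behind the reported tool point. I re-gripped deeper, and the lamp did not visibly move.
- **Cross-bar from above:** the top camera's network never reported the cross-bar after the lamp was set down. The bar's height comes from the side camera only.

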